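# Prop the chest lid and fit the cold head to the test board

## Robot

A 7-joint arm with a two-finger parallel gripper is mounted at the origin on the work surface. World frame = base frame: x ahead of the robot, y to its left, z up, the work surface at z = 0. Lengths are in m, angles in degrees, forces in N, time in s.
With the tool pointing down it reaches from about 0.4 to 0.875 m from the base axis. Payload 4.4 kg.
Tool frame: the origin (TCP) lies on the mounting face of the last link; the fingertips stand 173 mm ahead of it and the grasp point (between the pads) lies 155 mm ahead of it (arm.nose_length is the distance from the TCP to the fingertips, in m); z points along the fingers, y is the direction in which the jaws open and shut (so a half turn about z gives the same grasp; the last joint's range is limited). The gripper opens to 85 mm and grips with 20 to 120 N. Pads are 22 mm wide; open, the fingers measure 114 mm over their backs; the gripper's body (76 mm by 85 mm) begins 54 mm behind the grasp point. The pads swing forward as they close: fully open they stand 13 mm farther back than shut.
Start: joints at [-71.895, 36.005, 2.206, 86.941, -1.547, 57.084, -1.146], TCP at [0.242, 0.603, 0.405] pointing down, gripper open.
Joint ranges: [-175.42, 175.42], [-21.48, 121.26], [-71.46, 75.88], [10.55, 141.38], [-63.04, 243.04], [13.31, 113.54], [-168.57, 168.57]. Speed limits (degrees/s): [147.25, 147.25, 180, 180, 180, 180, 180].

## Interface

Orientations are given as [roll, pitch, yaw] about the fixed x, y, z axes, in that order (R = Rz(yaw) Ry(pitch) Rx(roll)).
In Python, from cell import arm, camera, search_frame gives the robot as it stands. Calls block until the motion is done:
- arm.goto(position, orientation): joint-space move of the TCP to a pose.
- arm.move_linear(position, attitude=None, vel=0.15): straight line of the TCP; attitude=None keeps the orientation; vel is the mean speed in m/s.
- arm.set_joints(angles): joint-space move.
- arm.gripper_to(opening, f_grip=None): opening from 0.0 (shut) to 1.0 (fully open); f_grip is the grip in N (None keeps the last); returns when the fingers have stopped.
- arm.pause(seconds).
- arm.ik(position, orientation): joint angles nearest the present ones, or None.
- arm.get_obs(): the state.
- camera(name): name is "side" or "top" or "wrist"; returns a dict with "color" (384x512x3 uint8, red, green, blue), "fx", "fy", "cx", "cy" (pixels), "D" ([k1, k2, p1, p2, k3] as OpenCV has them; the pictures are not rectified), "xyz" and "attitude" of the camera in the world; the wrist camera has in their place "T_tool_cam" (4x4, takes a point from camera to tool coordinates, whose origin is the TCP and whose axes are the flange's). Camera axes: x right, y down, z forward; pixel columns grow to the right and rows downward; lengths in m; the calibration is good to about 2 mm. A picture is of the moment at which its call begins: read the wrist's pose just before it. There is no depth.
A pose or a line that the arm cannot do raises arm.IKError and nothing moves.
- arm.job_done(): hands the job in, once; it reports no verdict.
Trained networks look in a picture, given as the dict that the camera call returned (one of the last four; its "shot" number tells which), for a name from the list of things; names that differ only in an ending like _2 or _b are one class to them, and where a whole thing is asked for, a point or a joint stands for the part that bears it (a point fixed in the world has none). Each returns a list of dicts, best first, with "score" (0 to 1); they miss things now and then, are a little off and sometimes report something else, mostly with a low value. They report only what shows in the picture. A call takes as long as a camera call. They do not tell look-alikes from the thing itself.
- search_frame(name, picture): "box" ([left, top, right, bottom] in pixels, round what is visible of it).
The state is a dict: "time_s": time; "joint_positions": joint angles; "joint_velocities": joint speeds; "joint_torque": joint torques, N m; "position": TCP position; "tcp_rot": TCP orientation; "wrist_force": force on the tool from outside, world axes, zero at the start; "wrist_torque": the same for the moment, N m; "finger_gap": opening from 0.0 (shut) to 1.0 (fully open).
Only numpy, scipy, OpenCV 4.12 (cv2) and the standard library are available. Lean on these libraries where they do the work, as an engineer would, in place of code of your own. Each camera call takes 0.05 s, during which the arm holds its last target.

## Task

Raise the chest's clear lid by its bar until the stay catches, and leave it propped on the stay; never let the lid slam shut. Then reach in under the propped lid, take out the cold head, and fit it into the steel seat on the test board: tuck its far edge under the overhanging lip, level it down behind the near curb so it lies flat on the seat floor, and let go. Leave the jar, the screwdriver and the aluminium block where they are.

Things in the scene. Friction and masses are not known exactly. Their poses are not given: they have to be found in the camera images.
- chest: Fixed grey open-topped chest 200 (its x) x 260 (its y) x 95 mm high, walls 6 mm, inner floor (black rubber) 20 mm above the table. Origin: centre of its underside; the -x face is the front, towards the robot; z up. The stay and its rail stick out 22 mm beyond the -y wall: keep clear of them.
- lid (a joint): Lid angle, rad: 0 shut, grows as the front edge rises, stop at 1.25. Clear panel in an aluminium frame, 200 x 260 x 8 mm, 500 g, hinged on the chest's far (+x) top edge. It falls shut by its weight (about 2 N at the bar) unless propped. Raised beyond 1.15 the stay catches by itself; lowered again, the lid rests on it at about 1.04 (60 degrees). Raised less, it is not caught.
- stay (a joint): Angle of the stay to the lid, rad: about 0 with the lid shut, about 2.15 when caught. A 100 mm steel rod with a small roller, pivoted on the lid's -y edge, 90 mm from the hinge line; its free end rides on a rail on the outside of the chest's -y wall and drops by gravity behind a tooth. It needs no handling.
- lid_bar (a point): Middle of the lid's handle: round steel bar, 12 mm diameter, 120 mm long along y, 50 mm in front of the lid's front edge (250 mm from the hinge line, 99.5 mm above the table when shut), held by an arm at each end. 44 mm free between bar and chest for a finger: open the gripper only about 40 mm. The bar may turn between the fingers as the lid swings. Axes turn with the lid: x from bar to hinge.
- lid_hinge (a point): Middle of the lid's hinge line, 95.5 mm above the table, 100 mm from the chest's centre along its +x. Axes turn with the lid: y along the hinge, -x towards the bar, z up when shut; the bar's middle is at (-250, 0, 4) mm.
- head_center (a point): Centre, 33 mm above the underside, of the loose cold head (300 g) upright on the chest's floor, about 75 mm in front of the hinge. Base plate 64 x 64 x 12 mm; black neck 44 (x) x 30 (y) mm up to 54 mm; two stubs along x up to 66 mm. Grip the neck across y, tool leaning about 35 deg back to the chest's front, as the propped lid slopes over it. z up, x about along the chest's x; half turns equal.
- fixture: Fixed green test board 165 x 165 mm on a white block, board top 28 mm above the table, carrying the steel seat. Origin: centre of its underside; +x points away from the robot, to the lip; z up. Four spring posts of 14 mm diameter at (+-48, +-48) mm reach 73 mm above the table; green connectors on the +-y edges reach 42 mm.
- seat (a point): Centre of the seat's flat floor, 36 mm above the table, axes of the fixture. Far wall face at x = +35 mm; its lip, 60 mm wide, 6 thick, overhangs to x = +25, underside 18 mm above the floor. Near curb 5 mm high, inner face at x = -35. Side rails 5 mm high, inner faces at y = +-36. The head's base cannot go straight down: far edge tilted down some 12 deg and under the lip, then levelled.
- jar_center (a point): Centre of a jar, 52 mm diameter, 70 mm high, standing; leave alone.
- driver_grip (a point): Handle of a screwdriver 150 mm long lying on the table; leave alone.
- block_center (a point): Centre of an aluminium block 50 x 36 x 20 mm with a brass stub on top to 38 mm; leave alone.
Not all that is in view belongs to the job. What is shaped like the fixture but pink or yellow is not meant.

How it is judged:
By the outcome, as a careful person would: the job done as asked, in the order asked, and still so for the second after the job is handed in, with the robot touching nothing.
It also fails if it takes over 64 s, if anything falls off the work surface, if the arm or the gripper's body presses on something with over 40 N, if the wrist force passes 120 N, or if a joint passes its speed limit or range.

## Working session

There is one attempt and no reset: what is moved stays moved. The work goes in short steps, each a Python script; the robot and the scene stay as the last script left them, time stands still between calls to the robot, and variables do not carry over. Pictures are saved under pics/ and viewed, and the job is handed in when it is done.

```bash
ls; mkdir -p pics; cat > h.py <<'E'
import numpy as np, cv2
from scipy.spatial.transform import Rotation as Ro
from cell import arm, camera, search_frame
def R(rpy): return Ro.from_euler('xyz',rpy,degrees=True).as_matrix()
def cam(name):
    o=arm.get_obs(); p=camera(name)
    if name=='wrist':
        T=np.eye(4);T[:3,:3]=R(o['tcp_rot']);T[:3,3]=o['position'];T=T@np.array(p['T_tool_cam'])
    else:
        T=np.eye(4);T[:3,:3]=R(p['attitude']);T[:3,3]=p['xyz']
    p['T']=T
    p['K']=np.array([[p['fx'],0,p['cx']],[0,p['fy'],p['cy']],[0,0,1]])
    return p
def ray(p,uv):
    n=cv2.undistortPoints(np.array([[uv]],float),p['K'],np.array(p['D']))[0,0]
    d=p['T'][:3,:3]@np.array([n[0],n[1],1]);return p['T'][:3,3],d/np.linalg.norm(d)
def atz(p,uv,z):
    c,d=ray(p,uv);return c+d*(z-c[2])/d[2]
def proj(p,X):
    Ti=np.linalg.inv(p['T']);X=np.atleast_2d(X).astype(float)
    return cv2.projectPoints(X,cv2.Rodrigues(Ti[:3,:3])[0],Ti[:3,3],p['K'],np.array(p['D']))[0][:,0]
def save(p,n,s=1.5):
    cv2.imwrite('pics/'+n+'.png',cv2.resize(p['color'][...,::-1],None,fx=s,fy=s,interpolation=cv2.INTER_CUBIC))
def crop(p,n,b,s=4):
    l,t,r,bb=b;cv2.imwrite('pics/'+n+'.png',cv2.resize(p['color'][t:bb,l:r,::-1],None,fx=s,fy=s,interpolation=cv2.INTER_CUBIC))
E
python3 - <<'E'
from h import *
import pickle
for n in ['top','side','wrist']:
    p=cam(n);save(p,n+'0');pickle.dump(p,open(n+'0.pkl','wb'))
    print(n,p['T'].round(3).tolist(),p['fx'],p['D'])
    for k in ['chest','lid_bar','head_center','fixture','jar_center','driver_grip','block_center']:
        print(k,[(np.round(d['box']).astype(int).tolist(),round(d['score'],2)) for d in search_frame(k,p)])
o=arm.get_obs();print(o)
E
```

```text
pics
top [[0.002, -0.984, 0.177, 0.344], [-1.0, -0.002, 0.001, 0.076], [-0.001, -0.177, -0.984, 1.297], [0.0, 0.0, 0.0, 1.0]] 350.0986789618434 [0.02154286 0.         0.         0.         0.        ]
chest [([290, 150, 372, 233], 0.75)]
lid_bar [([297, 156, 371, 229], 0.58)]
head_center [([201, 168, 250, 220], 0.28)]
fixture [([203, 169, 249, 221], 0.93), ([224, 233, 283, 292], 0.9), ([137, 231, 192, 286], 0.81), ([70, 206, 122, 255], 0.62), ([195, 100, 251, 159], 0.61)]
jar_center [([262, 138, 276, 157], 0.67)]
driver_grip [([404, 216, 415, 237], 0.59)]
block_center [([129, 184, 144, 201], 0.47)]
side [[0.997, -0.059, 0.05, 0.518], [-0.076, -0.653, 0.754, -0.963], [-0.011, -0.755, -0.655, 1.003], [0.0, 0.0, 0.0, 1.0]] 422.82666898216877 [-0.05034613  0.          0.          0.          0.        ]
chest [([198, 216, 300, 314], 0.85)]
lid_bar [([198, 222, 298, 306], 0.72)]
head_center [([293, 205, 312, 231], 0.36)]
fixture [([143, 186, 204, 238], 0.94), ([155, 137, 203, 175], 0.85), ([217, 166, 272, 207], 0.74), ([185, 104, 228, 136], 0.73)]
jar_center [([293, 204, 310, 228], 0.84)]
[... 477 characters left out ...]
 'joint_positions': array([-71.89641767,  36.00590707,   2.20546343,  86.93972788,
        -1.54681562,  57.08327543,  -1.14689373]), 'joint_velocities': array([-0.08204026,  0.02361464, -0.06470828, -0.06261415, -0.08016927,
       -0.01147278,  0.03635014]), 'joint_torque': array([-5.18467969e-04, -5.63277769e+01,  1.22519307e+00, -1.93783396e+01,
        1.08441457e-02,  1.49460444e-03,  2.76221265e-06]), 'position': array([0.24214975, 0.60323348, 0.40470423]), 'tcp_rot': array([ 1.79999269e+02, -2.15859623e-03,  1.58124400e+02]), 'wrist_force': array([-0.65167377, -0.49807668, -0.09182265]), 'wrist_torque': array([ 0.01730149,  0.02568027, -0.07117562]), 'finger_gap': 0.9986543808548507}
```

View pics/top0.png

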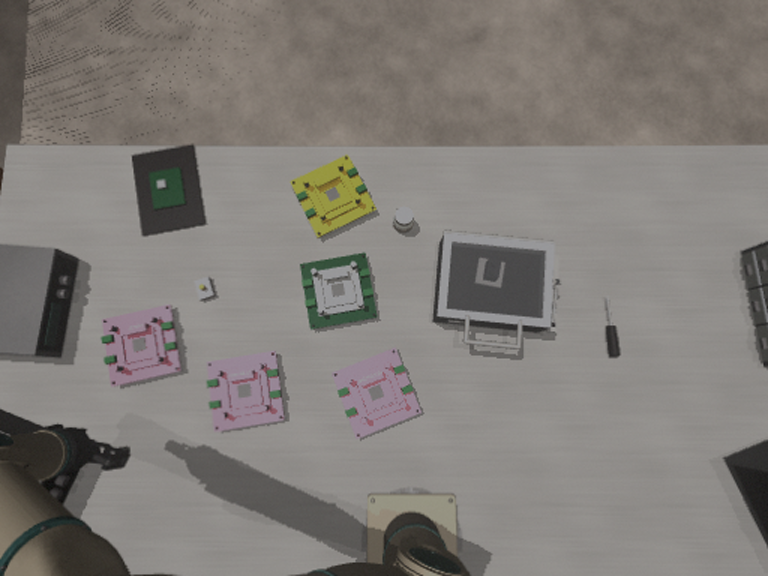

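View pics/side0.png

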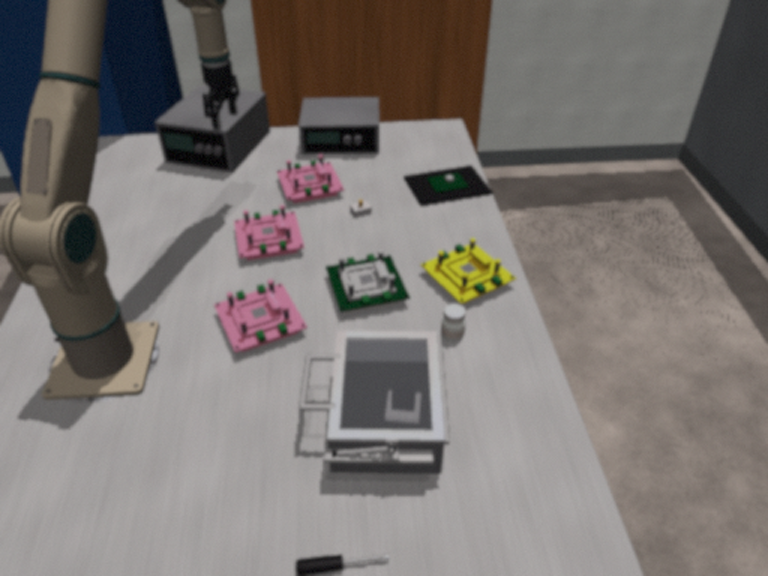

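View pics/wrist0.png

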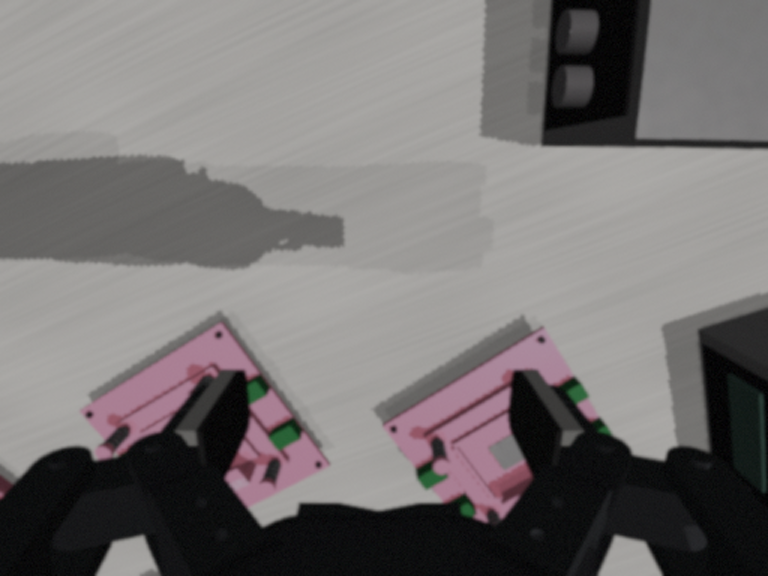

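Candidates: green board (top px 225,194) = the fixture; look-alikes pink (95,230), (164,261), (252,262) and yellow (222,131). Chest/bar at top px (330,187)/(329,225). The U-shaped thing under the lid (327,181) is the head; the jar (269,146) and block (137,192) aren't.

```bash
python3 - <<'E'
import pickle,cv2,numpy as np
from h import *
p=pickle.load(open('top0.pkl','rb'));crop(p,'topc',[190,140,385,245],4)
p=pickle.load(open('side0.pkl','rb'));crop(p,'sidec',[190,160,310,320],4)
E
```

```text
(no output)
```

View pics/topc.png

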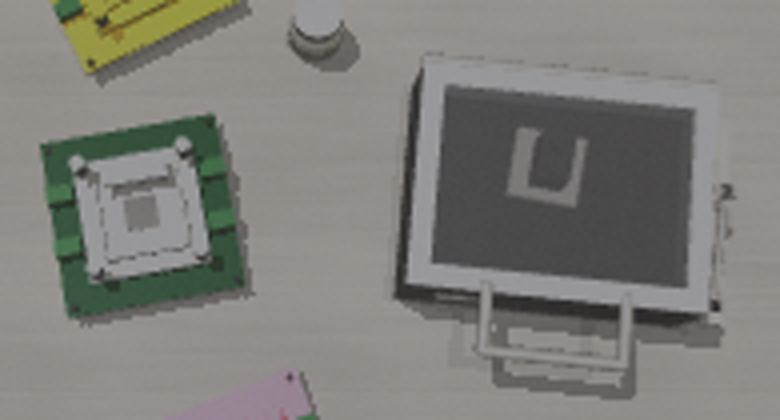

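View pics/sidec.png

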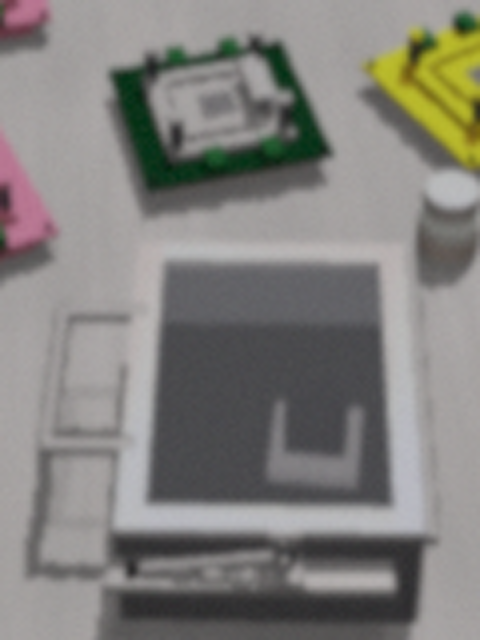

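```bash
cat > fit.py <<'E'
from h import *
from scipy.optimize import least_squares
def fit(obs,x0,fixz=None):
    # obs: list of (pic, local pts Nx3, px Nx2); params x,y,yawdeg,(z)
    def f(q):
        r=[]
        M=R([0,0,q[2]]);t=np.array([q[0],q[1],q[3] if len(q)>3 else 0])
        for p,L,U in obs: r.append((proj(p,np.array(L)@M.T+t)-np.array(U)).ravel())
        return np.concatenate(r)
    s=least_squares(f,x0,loss='soft_l1',x_scale=[.01,.01,1]+([.01] if len(x0)>3 else []));return s.x,f(s.x).reshape(-1,2)
E
python3 - <<'E'
import pickle
from fit import *
pt=pickle.load(open('top0.pkl','rb'));ps=pickle.load(open('side0.pkl','rb'))
c=lambda o,L:[(o[0]+a/4,o[1]+b/4) for a,b in L]
lid=np.array([[100,130,103.5],[100,-130,103.5],[-100,-130,103.5],[-100,130,103.5],[-150,60,99.5],[-150,-60,99.5]])/1e3
T=c((190,140),[(425,55),(718,85),(708,312),(408,283),(482,352),(625,365)])
S=c((190,160),[(415,243),(432,540),(112,532),(140,243),(62,313),(42,440)])
for ob in ([(pt,lid,T)],[(ps,lid,S)],[(pt,lid,T),(ps,lid,S)]):
    for x0 in ([.6,-.15,0],[.6,-.15,0,0]):
        q,r=fit(ob,x0);print(q.round(4),abs(r).max(0).round(2))
# fixture posts tops & board corners
fb=np.array([[82.5,82.5,28],[82.5,-82.5,28],[-82.5,-82.5,28],[-82.5,82.5,28]])/1e3
T=c((190,140),[(40,146),(214,114),(248,292),(70,320)])
S=c((190,160),[(278,40),(332,155),(148,190),(110,72)])
for ob in ([(pt,fb,T)],[(ps,fb,S)],[(pt,fb,T),(ps,fb,S)]):
    q,r=fit(ob,[.55,.1,0]);print('fx',q.round(4),abs(r).max(0).round(2))
# head plate top rough z=32
for uv in c((190,140),[(515,128),(508,195),(575,206),(587,138)]):print(atz(pt,uv,.032).round(3))
E
```

```text
[ 0.5929 -0.1961 -5.4723] [0.55 1.08]
[ 5.9220e-01 -1.9520e-01 -5.4837e+00  4.4000e-03] [0.69 0.89]
[ 0.5928 -0.2004 -6.254 ] [1.61 1.45]
[ 0.5927 -0.2141 -6.2802  0.017 ] [0.6  1.52]
[ 0.5928 -0.1979 -5.8343] [2.07 1.68]
[ 5.9300e-01 -1.9740e-01 -5.8252e+00 -2.0000e-03] [2.1  1.38]
fx [ 0.5768  0.1756 10.5656] [0.33 0.99]
fx [ 0.5789  0.1724 10.8391] [0.9  0.21]
fx [ 0.5779  0.1746 10.7495] [1.16 1.38]
[ 0.66  -0.169  0.032]
[ 0.597 -0.16   0.032]
[ 0.587 -0.221  0.032]
[ 0.651 -0.235  0.032]
```

```bash
cat >> h.py <<'E'
def pose(R3,g,off=0.155):
    """TCP pos, rpy for grasp point g with tool rotation R3"""
    R3=np.array(R3);return np.array(g)-off*R3[:,2], Ro.from_matrix(R3).as_euler('xyz',degrees=True)
def tool(yaw,lean,side=-1):
    """jaws along local y; lean deg: tool z=(sin lean,0,-cos lean) in frame yaw; side -1: tool x to robot (A), +1: B"""
    l=np.radians(lean);z=np.array([np.sin(l),0,-np.cos(l)]);y=np.array([0,-side,0.]);x=np.cross(y,z)
    return R([0,0,yaw])@np.stack([x,y,z],1)
E
python3 - <<'E'
from h import *
o=arm.get_obs();print(o['time_s'],arm.nose_length)
C=np.array([.593,-.197,0]);M=R([0,0,-5.7])
p=cam('wrist');print(np.array(p['T_tool_cam']).round(3).tolist())
for yaw in (84.4,-95.6):
  for th in (0,.4,.8,1.2):
    b=C+M@np.array([.1-.25*np.cos(th)-.004*np.sin(th),0,.0955+.25*np.sin(th)+.004*np.cos(th)])
    P=b+[0,0,.155];q=arm.ik(P,[180,0,yaw]);print('bar',yaw,th,b.round(3),None if q is None else np.round(q).tolist())
for side in(-1,1):
  for lean in (25,35,45):
    for d in (0,.12):
     R3=tool(-5.7,lean,side);g=C+M@np.array([.025,0,.06]);P,r=pose(R3,g-d*R3[:,2]);q=arm.ik(P,r);print('head',side,lean,d,None if q is None else np.round(q).tolist())
  for lean in (20,35):
    for dz in (0,.1):
     R3=tool(10.7,lean,side);g=np.array([.577,.175,.076+dz]);P,r=pose(R3,g);q=arm.ik(P,r);print('seat',side,lean,dz,None if q is None else np.round(q).tolist())
print(arm.get_obs()['time_s'])
E
```

```text
1.2 0.1734
[[-0.001, -0.958, -0.286, 0.073], [1.0, -0.001, -0.0, -0.0], [-0.0, -0.286, 0.958, 0.03], [0.0, 0.0, 0.0, 1.0]]
bar 84.4 0 [ 0.444 -0.182  0.1  ] [13.0, 37.0, 9.0, 121.0, -14.0, 23.0, 27.0]
bar 84.4 0.4 [ 0.462 -0.184  0.197] [-5.0, 32.0, 35.0, 115.0, -27.0, 41.0, 41.0]
bar 84.4 0.8 [ 0.516 -0.189  0.278] [-9.0, 31.0, 41.0, 102.0, -24.0, 56.0, 36.0]
bar 84.4 1.2 [ 0.599 -0.198  0.33 ] [-6.0, 35.0, 38.0, 85.0, -22.0, 68.0, 30.0]
bar -95.6 0 [ 0.444 -0.182  0.1  ] [38.0, 39.0, -28.0, 121.0, 38.0, 29.0, 156.0]
bar -95.6 0.4 [ 0.462 -0.184  0.197] [-20.0, 45.0, 66.0, 115.0, -51.0, 56.0, -114.0]
bar -95.6 0.8 [ 0.516 -0.189  0.278] [-21.0, 41.0, 66.0, 102.0, -41.0, 65.0, -127.0]
bar -95.6 1.2 [ 0.599 -0.198  0.33 ] [-17.0, 44.0, 66.0, 85.0, -41.0, 77.0, -134.0]
head -1 25 0 [43.0, 52.0, -39.0, 117.0, 108.0, 24.0, 3.0]
head -1 25 0.12 [47.0, 37.0, -40.0, 121.0, 81.0, 18.0, 25.0]
head -1 35 0 [57.0, 65.0, -61.0, 124.0, 128.0, 45.0, -4.0]
head -1 35 0.12 [61.0, 47.0, -60.0, 132.0, 122.0, 35.0, -9.0]
head -1 45 0 [59.0, 70.0, -61.0, 130.0, 148.0, 54.0, -16.0]
head -1 45 0.12 None
seat -1 20 0 [4.0, 48.0, -40.0, 120.0, 95.0, 31.0, -8.0]
seat -1 20 0.1 [-16.0, 31.0, -8.0, 117.0, 35.0, 14.0, 46.0]
seat -1 35 0 [14.0, 61.0, -61.0, 131.0, 125.0, 62.0, -30.0]
seat -1 35 0.1 [16.0, 45.0, -61.0, 129.0, 111.0, 48.0, -23.0]
head 1 25 0 [54.0, 62.0, -61.0, 116.0, 104.0, 43.0, -165.0]
head 1 25 0.12 [47.0, 37.0, -40.0, 121.0, 81.0, 18.0, -155.0]
head 1 35 0 [45.0, 54.0, -40.0, 124.0, 144.0, 32.0, 151.0]
head 1 35 0.12 [49.0, 39.0, -40.0, 132.0, 144.0, 23.0, 145.0]
head 1 45 0 [53.0, 64.0, -50.0, 130.0, 156.0, 50.0, 151.0]
head 1 45 0.12 None
seat 1 20 0 [-9.0, 43.0, -19.0, 120.0, 97.0, 16.0, 166.0]
seat 1 20 0.1 [-43.0, 35.0, 31.0, 118.0, -54.0, 18.0, -48.0]
seat 1 35 0 [3.0, 51.0, -40.0, 132.0, 134.0, 47.0, 133.0]
seat 1 35 0.1 [-10.0, 33.0, -19.0, 130.0, 133.0, 24.0, 128.0]
1.25
```

```bash
python3 - <<'E'
from h import *
import pickle
t0=arm.get_obs()['time_s']
arm.goto([.567,.12,.45],[180,0,100.7]);t1=arm.get_obs()['time_s']
p=cam('wrist');save(p,'w1');pickle.dump(p,open('w1.pkl','wb'))
for k in ['fixture','seat']:print(k,[(np.round(d['box']).tolist(),round(d['score'],2)) for d in search_frame(k,p)])
t2=arm.get_obs()['time_s']
arm.goto([.50,-.25,.42],[180,0,84.4]);t3=arm.get_obs()['time_s']
p=cam('wrist');save(p,'w2');pickle.dump(p,open('w2.pkl','wb'))
for k in ['lid_bar','head_center']:print(k,[(np.round(d['box']).tolist(),round(d['score'],2)) for d in search_frame(k,p)])
print(t0,t1,t2,t3)
E
```

```text
fixture [([1.0, 88.0, 154.0, 230.0], 0.9), ([381.0, 74.0, 511.0, 223.0], 0.75), ([205.0, 52.0, 340.0, 192.0], 0.69)]
seat [([2.0, 87.0, 154.0, 230.0], 0.85), ([387.0, 75.0, 510.0, 217.0], 0.68), ([202.0, 55.0, 341.0, 193.0], 0.57)]
lid_bar [([178.0, 1.0, 465.0, 263.0], 0.94)]
head_center []
1.25 3.35 3.5 4.9083
```

View pics/w1.png

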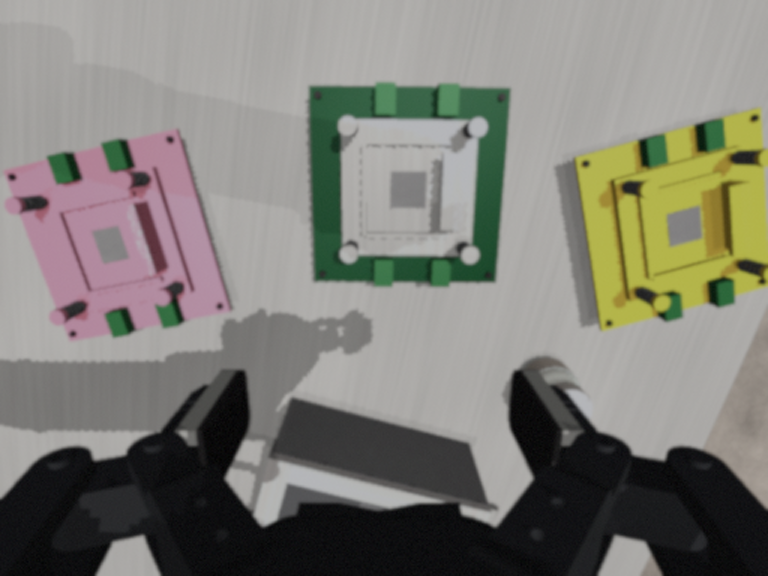

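View pics/w2.png

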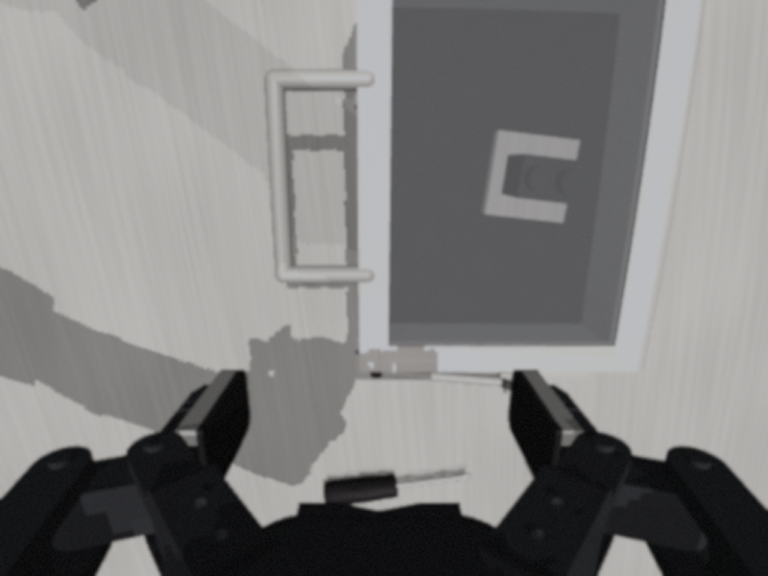

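```bash
cat > fits.py <<'E'
import pickle
from fit import *
pt=pickle.load(open('top0.pkl','rb'));ps=pickle.load(open('side0.pkl','rb'));w1=pickle.load(open('w1.pkl','rb'));w2=pickle.load(open('w2.pkl','rb'))
c=lambda o,L,s=4:[(o[0]+(a+.5)/s-.5,o[1]+(b+.5)/s-.5) for a,b in L]
lid=np.array([[100,130,103.5],[100,-130,103.5],[-100,-130,103.5],[-100,130,103.5],[-150,60,99.5],[-150,-60,99.5]])/1e3
T=c((190,140),[(425,55),(718,85),(708,312),(408,283),(482,352),(625,365)])
S=c((190,160),[(415,243),(432,540),(112,532),(140,243),(62,313),(42,440)])
W=c((0,0),[(637,370),(358,372),(276,79),(284,273)],1.5);Wl=lid[[1,2,4,5]]
fb=np.array([[82.5,82.5,28],[82.5,-82.5,28],[-82.5,-82.5,28],[-82.5,82.5,28]])/1e3
fT=c((190,140),[(40,146),(214,114),(248,292),(70,320)])
fS=c((190,160),[(278,40),(332,155),(148,190),(110,72)])
fW=c((0,0),[(509,89),(495,282),(315,281),(308,87)],1.5)
posts=np.array([[48,48,73],[48,-48,73],[-48,-48,73],[-48,48,73]])/1e3
pW=c((0,0),[(478,127),(470,254),(349,253),(348,125)],1.5)
E
python3 - <<'E'
from fits import *
for n,ob in dict(w=[(w2,Wl,W)],tw=[(w2,Wl,W),(pt,lid,T)],all=[(w2,Wl,W),(pt,lid,T),(ps,lid,S)]).items():
    for x0 in ([.6,-.2,-5],[.6,-.2,-5,0]):
        q,r=fit(ob,x0);print(n,q.round(4),r[:4].round(1).tolist())
for n,ob in dict(wb=[(w1,fb,fW)],wp=[(w1,posts,pW)],w=[(w1,fb,fW),(w1,posts,pW)],all=[(w1,fb,fW),(w1,posts,pW),(pt,fb,fT),(ps,fb,fS)]).items():
    for x0 in ([.58,.17,10],[.58,.17,10,0]):
        q,r=fit(ob,x0);print('fx',n,q.round(4),r[:4].round(1).tolist())
# head plate
for n,p,L in [('w2',w2,c((0,0),[(498,130),(484,213),(565,222),(580,140)],1.5)),('t',pt,c((190,140),[(508,195),(575,206),(587,138),(515,128)])),('s',ps,c((190,160),[(265,485),(358,487)]))]:
    print(n,np.array([atz(p,u,.032) for u in L]).round(4).tolist())
E
```

```text
w [ 0.5926 -0.1965 -5.8716] [[-0.4, 0.6], [0.8, -1.0], [-0.6, 0.3], [0.3, -0.2]]
w [ 5.9260e-01 -1.9650e-01 -5.8893e+00  6.0000e-04] [[-0.1, 0.8], [0.7, -0.8], [-0.8, 0.1], [0.2, -0.2]]
tw [ 0.5927 -0.1962 -5.8169] [[-0.1, 0.3], [1.0, -1.1], [-0.6, 0.2], [0.5, -0.3]]
tw [ 5.9270e-01 -1.9620e-01 -5.8198e+00  6.0000e-04] [[0.2, 0.5], [0.9, -0.9], [-0.8, -0.0], [0.3, -0.3]]
all [ 0.5927 -0.1965 -5.8738] [[-0.3, 0.6], [0.9, -1.0], [-0.5, 0.3], [0.4, -0.2]]
all [ 0.5927 -0.1965 -5.8745  0.    ] [[-0.3, 0.6], [0.9, -0.9], [-0.5, 0.3], [0.4, -0.2]]
fx wb [ 0.5801  0.1753 10.5921] [[0.4, -0.6], [0.1, 0.5], [-0.3, 0.7], [-0.2, -0.3]]
fx wb [ 5.80200e-01  1.75400e-01  1.05816e+01 -2.50000e-03] [[-0.0, -0.3], [-0.2, 0.1], [-0.0, 0.2], [0.2, 0.0]]
fx wp [ 0.5805  0.1764 10.2768] [[0.1, -0.3], [0.0, 0.3], [-0.0, 0.1], [-0.1, -0.1]]
fx wp [ 5.80600e-01  1.76400e-01  1.02766e+01 -1.10000e-03] [[-0.0, -0.2], [-0.1, 0.1], [0.1, -0.0], [0.1, 0.0]]
fx w [ 0.5803  0.176  10.4873] [[0.9, -1.0], [0.3, 0.2], [-0.2, 0.1], [0.2, -1.0]]
fx w [ 5.80400e-01  1.75900e-01  1.04981e+01 -2.10000e-03] [[0.5, -0.6], [0.0, -0.1], [0.1, -0.2], [0.6, -0.6]]
fx all [ 0.5801  0.176  10.5158] [[0.7, -1.1], [0.2, 0.1], [-0.3, 0.1], [0.0, -1.0]]
fx all [ 5.80200e-01  1.76000e-01  1.05211e+01 -1.80000e-03] [[0.3, -0.8], [-0.0, -0.2], [-0.0, -0.2], [0.3, -0.7]]
w2 [[0.6001, -0.1604, 0.032], [0.5872, -0.2225, 0.032], [0.6527, -0.2356, 0.032], [0.6637, -0.173, 0.032]]
t [[0.5984, -0.1589, 0.032], [0.5882, -0.22, 0.032], [0.6523, -0.2336, 0.032], [0.6618, -0.1673, 0.032]]
s [[0.5838, -0.2362, 0.032], [0.6487, -0.2436, 0.032]]
```

```bash
cat >> h.py <<'E'
C=np.array([.5927,-.1965,0]);CY=-5.85;M=R([0,0,CY])
def bar(th): return C+M@np.array([.1-.25*np.cos(th)-.004*np.sin(th),0,.0955+.25*np.sin(th)+.004*np.cos(th)])
BY=[180,0,90+CY]
UP=np.array([0,0,.155])
def ob():
    o=arm.get_obs();print(round(o['time_s'],2),'pos',o['position'].round(4),'rot',o['tcp_rot'].round(1),'F',o['wrist_force'].round(1),'gap',round(o['finger_gap'],3),'q',o['joint_positions'].round(0).tolist());return o
E
python3 - <<'E'
from h import *
import pickle
ob()
arm.gripper_to(.47,f_grip=40)
arm.move_linear(bar(0)+UP+[0,0,.06],BY,vel=.25);ob()
arm.move_linear(bar(0)+UP,BY,vel=.12);ob()
p=cam('wrist');save(p,'w3')
p=cam('side');save(p,'s3');crop(p,'s3c',[180,120,310,320],3)
E
```

```text
5.06 pos [ 0.5009 -0.2485  0.4199] rot [180.   -0.   84.6] F [-0.4  0.3  0.4] gap 0.999 q [5.0, 30.0, 29.0, 101.0, -17.0, 53.0, 35.0]
6.27 pos [ 0.4444 -0.1821  0.3152] rot [1.799e+02 1.000e-01 8.410e+01] F [1.  0.4 0.5] gap 0.467 q [3.0, 32.0, 24.0, 119.0, -23.0, 33.0, 37.0]
6.92 pos [ 0.4439 -0.1818  0.2551] rot [179.9   0.   84.1] F [-0.8 -0.3  0.4] gap 0.471 q [7.0, 38.0, 18.0, 121.0, -28.0, 24.0, 41.0]
```

View pics/w3.png

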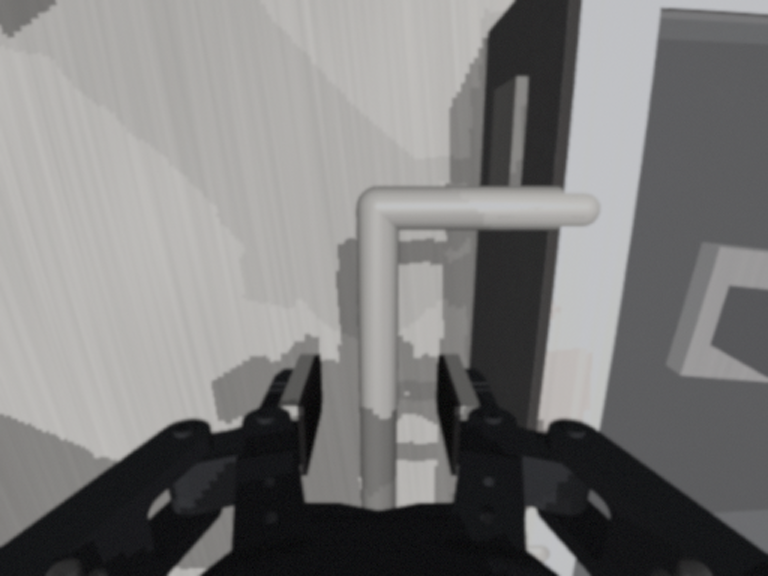

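View pics/s3c.png

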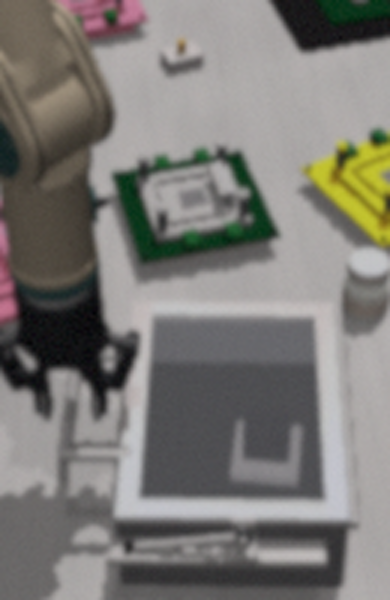

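Bar (px 378) sits centred between the pads (320, 440). Close and lift.

```bash
python3 - <<'E'
from h import *
arm.gripper_to(0,f_grip=40);ob()
for th in np.linspace(0,1.21,9)[1:]:
    arm.move_linear(bar(th)+UP,BY,vel=.15);
    o=arm.get_obs();print(round(th,2),round(o['time_s'],2),o['wrist_force'].round(1),round(o['finger_gap'],3),o['joint_positions'].round(0).tolist())
    if np.linalg.norm(o['wrist_force'])>50: print('stop');break
p=cam('side');save(p,'s4');crop(p,'s4c',[180,120,310,320],3)
E
```

```text
7.39 pos [ 0.4438 -0.1812  0.2551] rot [179.9   0.   84.2] F [-1.5  0.3  6.1] gap 0.125 q [7.0, 38.0, 18.0, 121.0, -28.0, 24.0, 41.0]
0.15 7.79 [ 5.5 -0.2 -3.4] 0.124 [4.0, 35.0, 22.0, 120.0, -25.0, 30.0, 38.0]
0.3 8.19 [ 7.5 -1.  -5.9] 0.118 [2.0, 32.0, 25.0, 117.0, -22.0, 36.0, 36.0]
0.45 8.59 [ 8.4 -1.6 -7.1] 0.122 [-0.0, 30.0, 27.0, 113.0, -20.0, 41.0, 33.0]
0.6 8.99 [ 10.1  -1.7 -10.2] 0.12 [-2.0, 29.0, 29.0, 109.0, -18.0, 47.0, 31.0]
0.76 9.39 [  7.   -1.6 -10.5] 0.123 [-3.0, 28.0, 30.0, 103.0, -17.0, 53.0, 29.0]
0.91 9.79 [ 5.8 -0.5 -9.7] 0.12 [-3.0, 29.0, 30.0, 98.0, -17.0, 58.0, 27.0]
1.06 10.19 [-3.   1.3 -0.5] 0.121 [-2.0, 31.0, 30.0, 91.0, -17.0, 63.0, 26.0]
1.21 10.59 [-3.8  2.3  6. ] 0.121 [-2.0, 33.0, 30.0, 84.0, -17.0, 67.0, 25.0]
```

View pics/s4c.png

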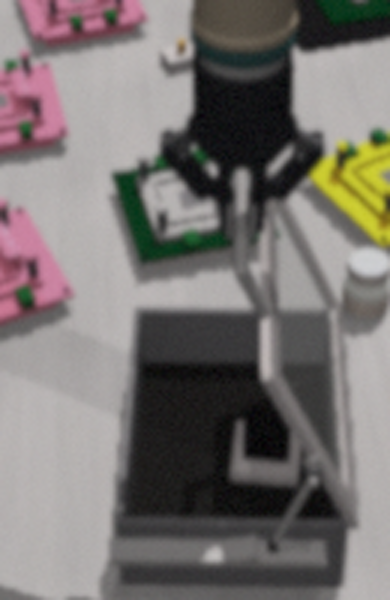

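The lid is up and the stay hangs down, so I'll lower slowly and see whether it carries.

```bash
python3 - <<'E'
from h import *
for th in [1.15,1.10,1.07,1.05,1.04,1.03]:
    arm.move_linear(bar(th)+UP,BY,vel=.06)
    o=arm.get_obs();print(round(th,3),round(o['time_s'],2),o['wrist_force'].round(1))
p=cam('side');save(p,'s5');crop(p,'s5c',[230,180,310,320],4)
E
```

```text
1.15 11.04 [-3.6  2.1  5.2]
1.1 11.4 [-1.9  1.9  3.4]
1.07 11.68 [0.3 1.4 1.8]
1.05 11.93 [5.3 1.7 3.6]
1.04 12.18 [7.9 1.1 4.5]
1.03 12.43 [9.  0.8 6. ]
```

View pics/s5c.png

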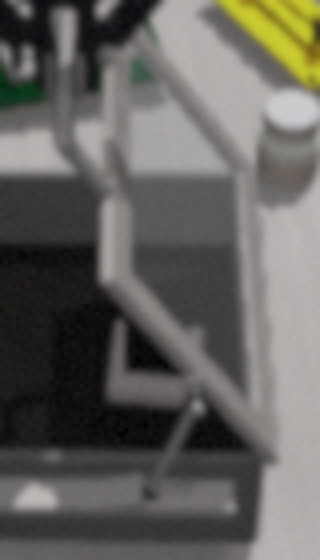

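```bash
python3 - <<'E'
from h import *
import pickle
arm.move_linear(bar(1.045)+UP,BY,vel=.06)
arm.gripper_to(.47);ob()
p=cam('side');crop(p,'s6c',[180,120,310,320],3)
arm.move_linear(bar(1.045)+UP+[0,0,.05],BY,vel=.2);ob()
p=cam('side');crop(p,'s7c',[180,120,310,320],3)
# candidate IKs
HY=-11.2;g=np.array([.6255,-.197,.062])
for side in(-1,1):
  for lean in (30,35):
    for d in (0,.1,.15,.2):
     R3=tool(HY,lean,side);P,r=pose(R3,g-d*R3[:,2]);q=arm.ik(P,r);print('head',side,lean,d,P.round(3),None if q is None else np.round(q).tolist())
E
```

```text
13.12 pos [ 0.5634 -0.1938  0.4682] rot [-179.9    0.    84.1] F [-0.8  0.1  0.5] gap 0.469 q [-3.0, 30.0, 30.0, 92.0, -17.0, 62.0, 26.0]
13.57 pos [ 0.5638 -0.1937  0.5193] rot [179.9   0.   84.1] F [-0.6  0.2 -0.3] gap 0.47 q [-3.0, 28.0, 31.0, 87.0, -15.0, 69.0, 25.0]
head -1 30 0 [ 0.549 -0.182  0.196] [53.0, 63.0, -61.0, 120.0, 116.0, 47.0, -2.0]
head -1 30 0.1 [ 0.5   -0.172  0.283] [55.0, 48.0, -61.0, 125.0, 107.0, 39.0, -2.0]
head -1 30 0.15 [ 0.476 -0.167  0.326] [57.0, 41.0, -61.0, 127.0, 100.0, 33.0, 2.0]
head -1 30 0.2 [ 0.451 -0.163  0.369] [54.0, 28.0, -50.0, 128.0, 89.0, 20.0, 9.0]
head -1 35 0 [ 0.538 -0.18   0.189] [54.0, 64.0, -61.0, 123.0, 127.0, 50.0, -10.0]
head -1 35 0.1 [ 0.482 -0.169  0.271] [56.0, 50.0, -61.0, 131.0, 121.0, 43.0, -15.0]
head -1 35 0.15 [ 0.454 -0.163  0.312] [58.0, 42.0, -60.0, 133.0, 118.0, 37.0, -16.0]
head -1 35 0.2 [ 0.426 -0.157  0.353] [60.0, 33.0, -60.0, 135.0, 113.0, 29.0, -14.0]
head 1 30 0 [ 0.549 -0.182  0.196] [42.0, 53.0, -40.0, 120.0, 125.0, 30.0, 161.0]
head 1 30 0.1 [ 0.5   -0.172  0.283] [44.0, 40.0, -39.0, 126.0, 116.0, 23.0, 164.0]
head 1 30 0.15 [ 0.476 -0.167  0.326] [40.0, 31.0, -32.0, 128.0, 113.0, 14.0, 165.0]
head 1 30 0.2 [ 0.451 -0.163  0.369] None
head 1 35 0 [ 0.538 -0.18   0.189] [49.0, 59.0, -50.0, 123.0, 132.0, 42.0, 160.0]
head 1 35 0.1 [ 0.482 -0.169  0.271] [56.0, 50.0, -61.0, 131.0, 121.0, 43.0, 165.0]
head 1 35 0.15 [ 0.454 -0.163  0.312] [58.0, 42.0, -60.0, 133.0, 118.0, 37.0, 164.0]
head 1 35 0.2 [ 0.426 -0.157  0.353] [54.0, 29.0, -50.0, 135.0, 121.0, 23.0, 157.0]
```

View pics/s7c.png

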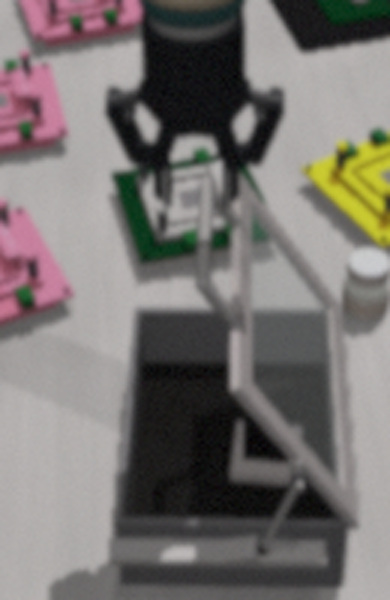

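```bash
cat > fk.py <<'E'
import numpy as np, itertools
from scipy.optimize import least_squares
from scipy.spatial.transform import Rotation as Ro
def rx(w,a): return Ro.from_rotvec(np.radians(a)*np.array(w)).as_matrix()
Z=np.array([0,0,1.]);Y=np.array([0,1.,0])
def fk(par,q,s,full=False):
    # par: 8 link translations (3 each), after base..., final Rz
    t=par[:24].reshape(8,3);Rm=np.eye(3);p=t[0].copy();pts=[p]
    for i in range(7):
        Rm=Rm@rx(Z if i%2==0 else Y,s[i]*q[i]);p=p+Rm@t[i+1];pts.append(p)
    Rm=Rm@rx(Z,par[24])
    return (p,Rm,pts) if full else (p,Rm)
E
cat > fkfit.py <<'E'
from h import *
from fk import *
import pickle
rng=np.random.default_rng(0);D=[]
while len(D)<60:
    r=[180+rng.normal()*25,rng.normal()*25,rng.uniform(-180,180)];a=rng.uniform(-1.2,1.2);rr=rng.uniform(.4,.7)
    P=[rr*np.cos(a),rr*np.sin(a),rng.uniform(.15,.5)];q=arm.ik(P,r)
    if q is not None:D.append((np.array(q),np.array(P),R(r)))
o=arm.get_obs();D.append((o['joint_positions'],o['position'],R(o['tcp_rot'])))
best=[]
for s in itertools.product([1,-1],repeat=7):
    # orientation-only consistency: resid rot must be const
    Q=[fk(np.zeros(25),q,s)[1].T@Rm for q,P,Rm in D[:15]]
    m=np.mean(Q,0);best.append((np.linalg.norm(np.std(Q,0)),s,m))
best.sort(key=lambda b:b[0])
for b in best[:3]:print(b[0],b[1],b[2].round(2).tolist())
e,s,m=best[0];pickle.dump(D,open('D.pkl','wb'))
par=np.zeros(25);par[24]=np.degrees(np.arctan2(m[1,0],m[0,0]))
# translations are linear: solve
f=lambda x:np.concatenate([fk(np.r_[x,par[24]],q,s)[0]-P for q,P,_ in D])
x=least_squares(f,np.zeros(24)).x
from numpy.linalg import norm
print(abs(f(x)).max(),x.reshape(8,3).round(3).tolist())
np.savez('fk.npz',par=np.r_[x,par[24]],s=s)
print(o['time_s'],arm.get_obs()['time_s'])
E
python3 fkfit.py
```

```text
4.412402239309147e-12 (-1, 1, -1, 1, -1, 1, -1) [[0.0, -1.0, -0.0], [1.0, 0.0, -0.0], [0.0, -0.0, 1.0]]
0.8667616040623431 (-1, 1, -1, -1, 1, 1, 1) [[0.05, 0.88, 0.09], [0.88, -0.08, -0.01], [-0.03, 0.09, -0.82]]
1.350437349060937 (-1, -1, -1, -1, -1, -1, -1) [[0.14, -0.62, 0.05], [0.76, -0.14, -0.12], [0.12, 0.05, 0.38]]
2.0322715732490337e-11 [[0.0, -0.0, 1.523], [0.0, -0.025, -1.187], [0.0, 0.013, 0.316], [-0.0, -0.584, 0.243], [-0.0, 0.568, 0.239], [0.0, 0.054, 0.144], [-0.0, -0.055, -0.002], [0.0, -0.0, 0.178]]
13.6167 13.6167
```

```bash
cat >> fk.py <<'E'
_d=np.load('fk.npz');PAR=_d['par'];SG=_d['s']
LO=np.array([-175.42,-21.48,-71.46,10.55,-63.04,13.31,-168.57]);HI=np.array([175.42,121.26,75.88,141.38,243.04,113.54,168.57])
# geometric points: joint centres with gauge removed
def chain(q):
    Rm=np.eye(3);p=np.zeros(3);t=PAR[:24].reshape(8,3);F=[]
    p=t[0].copy()
    for i in range(7):
        Rm=Rm@rx(Z if i%2==0 else Y,SG[i]*q[i]);p=p+Rm@t[i+1];F.append((p.copy(),Rm.copy()))
    S=np.array([0,0,t[0][2]+t[1][2]])
    E=F[3][0]-F[3][1]@t[4]; E=E-F[3][1]@Y*(E*0+ (F[3][1][:,1]@(E)*0)) # raw
    # elbow: remove y-gauge offset
    E=F[2][0]-F[2][1]@np.array([0,t[3][1],0])
    W=F[4][0]-F[4][1]@np.array([0,t[5][1],0])
    return S,E,W,F[6][0]
def ikq(P,Rt,q3,seed):
    def f(x):
        q=np.array([x[0],x[1],q3,*x[2:]]);p,Rm=fk(PAR,q,SG)
        return np.r_[(p-P)*10,Ro.from_matrix(Rm.T@Rt).as_rotvec()*3]
    s=least_squares(f,np.delete(seed,2),bounds=(np.delete(LO,2)-20,np.delete(HI,2)+20))
    x=s.x;q=np.array([x[0],x[1],q3,*x[2:]])
    return (q,np.linalg.norm(s.fun)) 
E
python3 - <<'E'
from h import *
from fk import *
q=arm.get_obs()['joint_positions'];print([a.round(3).tolist() for a in chain(q)])
HY=-11.2;g=np.array([.6255,-.197,.062])
seeds=[[55,50,0,125,120,40,0],[40,50,0,125,170,30,-40],[-20,50,0,125,215,40,-60]]
for d in (0,.1,.2):
  P,r=pose(tool(HY,35,-1),g-d*tool(HY,35,-1)[:,2])
  for q3 in (-60,-45,-30,-15,0,15,30,50,60):
    for sd in seeds:
      for r7 in(0,):
        qq,e=ikq(P,tool(HY,35,-1),q3,np.array(sd,float))
        ok=e<1e-4 and (qq>LO+1).all() and (qq<HI-1).all()
        if e<1e-4: print(d,q3,ok,qq.round(0).tolist(),'E',chain(qq)[1].round(2),'W',chain(qq)[2].round(2));break
E
```

```text
[[0.0, 0.0, 0.336], [0.264, 0.003, 0.829], [0.564, -0.193, 0.695], [0.564, -0.193, 0.518]]
0 -60 True [53.0, 64.0, -60.0, 123.0, 127.0, 49.0, -11.0] E [ 0.29 -0.41  0.58] W [ 0.44 -0.16  0.33]
0 -60 True [53.0, 64.0, -60.0, 123.0, 127.0, 49.0, -11.0] E [ 0.29 -0.41  0.58] W [ 0.44 -0.16  0.33]
0 -60 True [53.0, 64.0, -60.0, 123.0, 127.0, 49.0, -11.0] E [ 0.29 -0.41  0.58] W [ 0.44 -0.16  0.33]
0 -45 True [46.0, 56.0, -45.0, 124.0, 135.0, 38.0, -26.0] E [ 0.32 -0.34  0.65] W [ 0.44 -0.16  0.33]
0 -45 True [46.0, 56.0, -45.0, 124.0, 135.0, 38.0, -26.0] E [ 0.32 -0.34  0.65] W [ 0.44 -0.16  0.33]
0 -45 True [46.0, 56.0, -45.0, 124.0, 135.0, 38.0, -26.0] E [ 0.32 -0.34  0.65] W [ 0.44 -0.16  0.33]
0 -30 True [37.0, 51.0, -30.0, 124.0, 149.0, 31.0, -45.0] E [ 0.34 -0.27  0.69] W [ 0.44 -0.16  0.33]
0 -30 True [37.0, 51.0, -30.0, 124.0, 149.0, 31.0, -45.0] E [ 0.34 -0.27  0.69] W [ 0.44 -0.16  0.33]
0 -30 True [37.0, 51.0, -30.0, 124.0, 149.0, 31.0, -45.0] E [ 0.34 -0.27  0.69] W [ 0.44 -0.16  0.33]
0 -15 True [27.0, 48.0, -15.0, 124.0, 167.0, 27.0, -67.0] E [ 0.37 -0.2   0.71] W [ 0.44 -0
[... 5827 characters left out ...]
ue [7.0, 23.0, 15.0, 136.0, 218.0, 17.0, -122.0] E [ 0.22 -0.04  0.85] W [ 0.33 -0.14  0.5 ]
0.2 30 True [-3.0, 25.0, 30.0, 137.0, 231.0, 23.0, -135.0] E [0.24 0.   0.84] W [ 0.33 -0.14  0.5 ]
0.2 30 True [-3.0, 25.0, 30.0, 137.0, 231.0, 23.0, -135.0] E [0.24 0.   0.84] W [ 0.33 -0.14  0.5 ]
0.2 50 False [-16.0, 31.0, 50.0, 137.0, 243.0, 33.0, -148.0] E [0.28 0.07 0.82] W [ 0.33 -0.14  0.5 ]
0.2 50 False [-16.0, 31.0, 50.0, 137.0, 243.0, 33.0, -148.0] E [0.28 0.07 0.82] W [ 0.33 -0.14  0.5 ]
0.2 60 False [-21.0, 35.0, 60.0, 137.0, 248.0, 40.0, -153.0] E [0.31 0.1  0.79] W [ 0.33 -0.14  0.5 ]
0.2 60 False [-21.0, 35.0, 60.0, 137.0, 248.0, 40.0, -153.0] E [0.31 0.1  0.79] W [ 0.33 -0.14  0.5 ]
```

```bash
python3 - <<'E'
from h import *
from fk import *
q0=arm.get_obs()['joint_positions'];rot=R(BY)
qa,e=ikq(np.array([.42,-.15,.55]),rot,20,q0);print('back',e,qa.round(0))
qa=arm.ik([.42,-.15,.55],BY);print(np.round(qa))
HY=-11.2;g=np.array([.6255,-.197,.062]);R3=tool(HY,35,-1)
qp,e=ikq(pose(R3,g-.17*R3[:,2])[0],R3,-45,np.array([50,30,0,133,125,25,-25.]));print('pre',e,qp.round(1))
for s in np.linspace(0,1,11):
    q=(1-s)*np.array(qa)+s*qp;p,Rm=fk(PAR,q,SG);print(round(s,1),'tcp',p.round(3),'tip',(p+.173*Rm[:,2]).round(3),'jaw',Rm[:,1].round(2),'E',chain(q)[1].round(2))
print(abs(qp-qa).max())
E
```

```text
back 1.8186308165646314e-14 [ -0.  10.  20. 105.  -4.  65.  15.]
[-12.  12.  35. 105.  -7.  65.  19.]
pre 1.3322114619232741e-14 [ 49.7  32.5 -45.  134.3 128.4  24.6 -29.2]
0.0 tcp [ 0.42 -0.15  0.55] tip [ 0.42  -0.15   0.377] jaw [ 0.99 -0.1   0.  ] E [0.11 0.01 0.88]
0.1 tcp [ 0.412 -0.178  0.516] tip [ 0.396 -0.209  0.347] jaw [ 0.99 -0.06 -0.09] E [0.13 0.   0.88]
0.2 tcp [ 0.408 -0.204  0.488] tip [ 0.384 -0.263  0.327] jaw [ 0.99  0.02 -0.16] E [ 0.15 -0.01  0.87]
0.3 tcp [ 0.41  -0.226  0.463] tip [ 0.387 -0.308  0.312] jaw [ 0.97  0.11 -0.21] E [ 0.17 -0.03  0.87]
0.4 tcp [ 0.416 -0.242  0.439] tip [ 0.403 -0.34   0.297] jaw [ 0.94  0.24 -0.25] E [ 0.18 -0.05  0.86]
0.5 tcp [ 0.426 -0.25   0.415] tip [ 0.429 -0.356  0.278] jaw [ 0.88  0.38 -0.27] E [ 0.19 -0.08  0.85]
0.6 tcp [ 0.437 -0.249  0.391] tip [ 0.461 -0.354  0.255] jaw [ 0.8   0.53 -0.27] E [ 0.2  -0.11  0.85]
0.7 tcp [ 0.446 -0.238  0.368] tip [ 0.492 -0.333  0.231] jaw [ 0.69  0.68 -0.24] E [ 0.21 -0.14  0.84]
0.8 tcp [ 0.451 -0.218  0.349] tip [ 0.518 -0.294  0.208] jaw [ 0.55  0.82 -0.18] E [ 0.2  -0.17  0.83]
0.9 tcp [ 0.45  -0.192  0.335] tip [ 0.535 -0.242  0.193] jaw [ 0.38  0.92 -0.09] E [ 0.2  -0.2   0.82]
1.0 tcp [ 0.443 -0.161  0.328] tip [ 0.54  -0.18   0.187] jaw [0.19 0.98 0.  ] E [ 0.19 -0.24  0.81]
135.6383628652365
```

```bash
python3 - <<'E'
from h import *
import pickle
arm.move_linear([.42,-.15,.55],BY,vel=.3);o=ob()
arm.set_joints([49.7,32.5,-45,134.3,128.4,24.6,-29.2]);ob()
arm.gripper_to(.8,f_grip=50)
p=cam('wrist');save(p,'w8');pickle.dump(p,open('w8.pkl','wb'));
print([(np.round(d['box']).tolist(),round(d['score'],2)) for d in search_frame('head_center',p)])
p=cam('side');save(p,'s8');pickle.dump(p,open('s8.pkl','wb'));ob()
E
```

```text
14.28 pos [ 0.42   -0.1497  0.5498] rot [180.   -0.   84.2] F [ 0.1 -0.9 -0.4] gap 0.47 q [-12.0, 11.0, 34.0, 105.0, -7.0, 65.0, 19.0]
16.31 pos [ 0.4432 -0.1611  0.328 ] rot [179.9  35.  168.6] F [ 0.6 -0.8  0.1] gap 0.466 q [50.0, 33.0, -45.0, 134.0, 128.0, 25.0, -29.0]
[([221.0, 130.0, 285.0, 214.0], 0.67)]
16.84 pos [ 0.4428 -0.1607  0.3282] rot [179.9  35.  168.7] F [-0.4  0.  -0.2] gap 0.803 q [50.0, 32.0, -45.0, 134.0, 128.0, 25.0, -29.0]
```

View pics/w8.png

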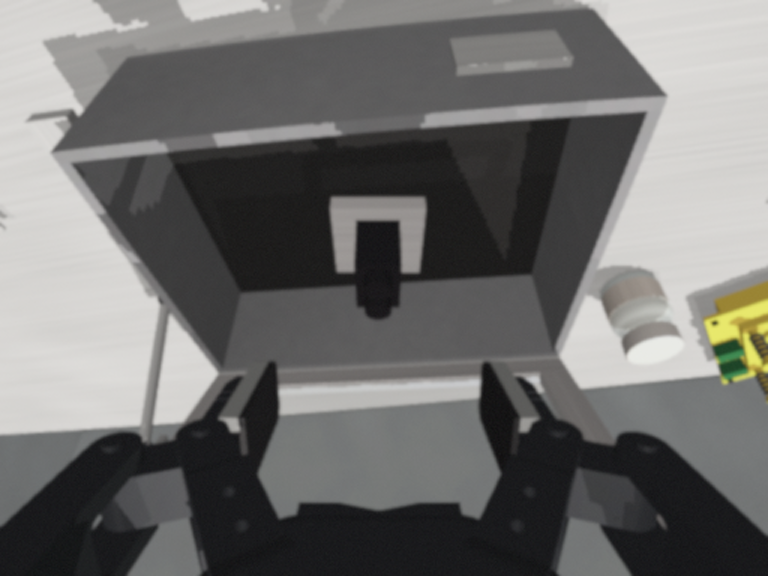

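View pics/s8.png

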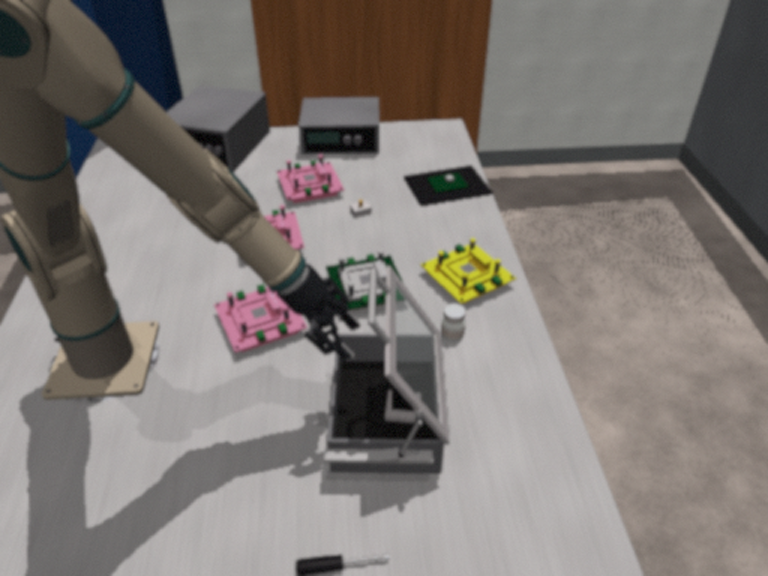

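```bash
python3 - <<'E'
from h import *
import pickle
p=pickle.load(open('w8.pkl','rb'));b=[190,115,320,225]
for (x,y,yaw,n) in [(.6255,-.197,-11.2,'m8')]:
    im=cv2.resize(p['color'][b[1]:b[3],b[0]:b[2],::-1],None,fx=6,fy=5.4,interpolation=cv2.INTER_CUBIC)
    im=np.clip(im.astype(int)*2,0,255).astype(np.uint8)
    cv2.imwrite('pics/m8raw.png',im)
    def box(hx,hy,z0,z1,col):
        L=np.array([[sx*hx,sy*hy,z] for z in(z0,z1) for sx,sy in((1,1),(1,-1),(-1,-1),(-1,1))])
        U=proj(p,L@R([0,0,yaw]).T+[x,y,.02]);U=[(int((u-b[0]+.5)*6),int((v-b[1]+.5)*5.4)) for u,v in U]
        for i in range(4):
            for a,c in((i,(i+1)%4),(i+4,(i+1)%4+4),(i,i+4)):cv2.line(im,U[a],U[c],col,1)
    box(.032,.032,0,.012,(0,255,0));box(.022,.015,.012,.054,(0,0,255))
    cv2.imwrite('pics/'+n+'.png',im)
E
```

```text
(no output)
```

View pics/m8.png

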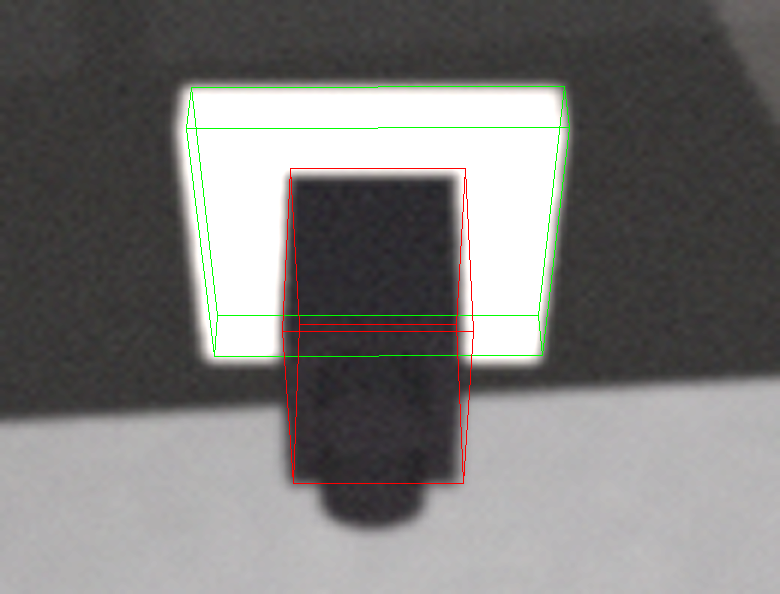

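View pics/m8raw.png

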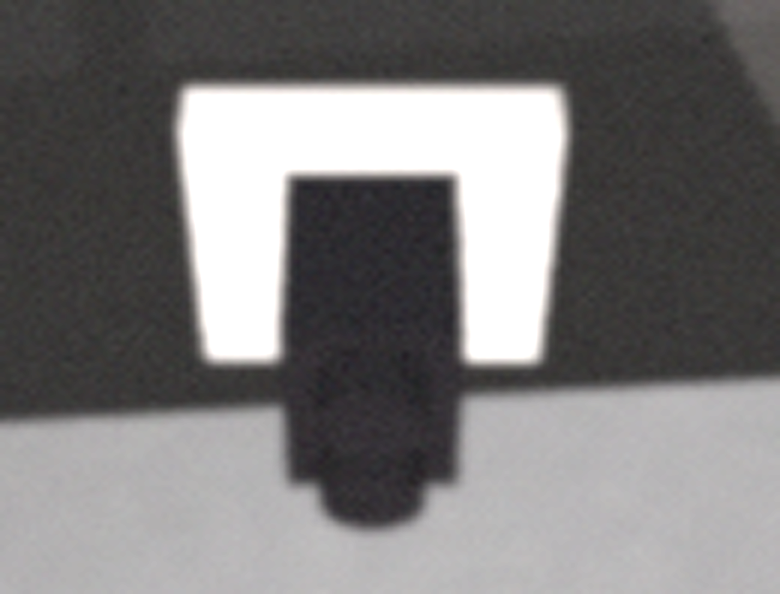

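```bash
cat >> h.py <<'E'
HG=np.array([.6253,-.1977,.061]);HY=-11.2;HR=tool(HY,35,-1)
E
python3 - <<'E'
from h import *
import pickle
P,r=pose(HR,HG-.05*HR[:,2]);arm.move_linear(P,r,vel=.15)
P,r=pose(HR,HG);arm.move_linear(P,r,vel=.1);ob()
p=cam('wrist');save(p,'w9')
p=cam('side');crop(p,'s9c',[180,120,310,320],3)
E
```

```text
18.45 pos [ 0.5379 -0.1802  0.1882] rot [180.   35.  168.8] F [-0.2 -0.  -0. ] gap 0.803 q [44.0, 55.0, -42.0, 124.0, 138.0, 37.0, -29.0]
```

View pics/w9.png

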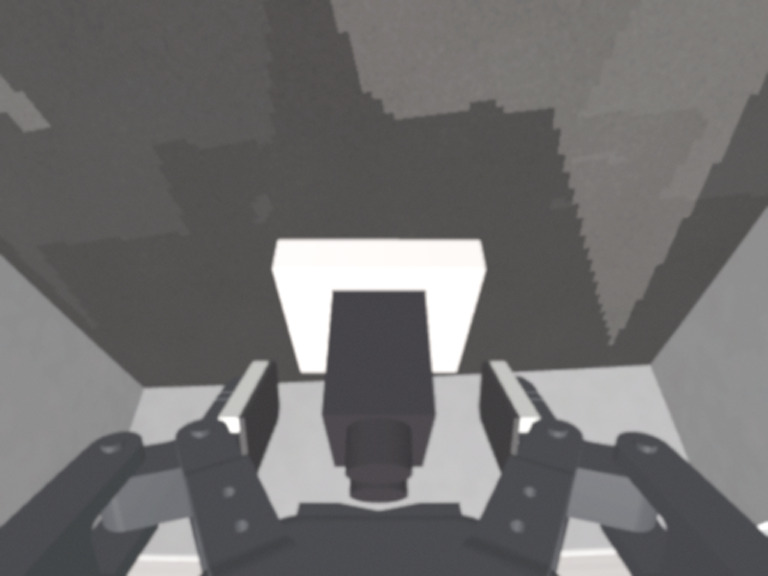

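View pics/s9c.png

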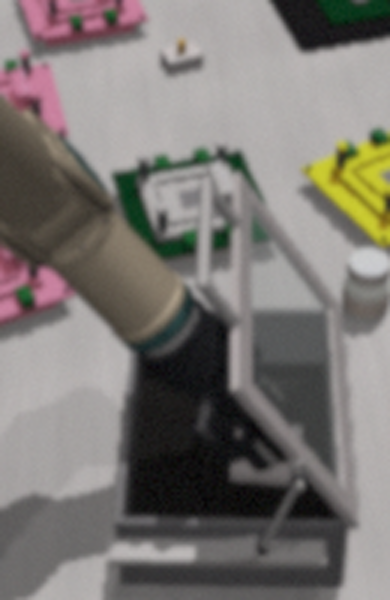

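```bash
python3 - <<'E'
from h import *
import pickle
arm.gripper_to(0,f_grip=60);ob()
p=cam('wrist');save(p,'w10')
P,r=pose(HR,HG+[0,0,.004]);arm.move_linear(P,r,vel=.05)
P,r=pose(HR,HG-.05*HR[:,2]);arm.move_linear(P,r,vel=.12);ob()
P,r=pose(HR,HG-.17*HR[:,2]);arm.move_linear(P,r,vel=.2);ob()
p=cam('wrist');save(p,'w11');pickle.dump(p,open('w11.pkl','wb'))
p=cam('side');save(p,'s11');pickle.dump(p,open('s11.pkl','wb'))
E
```

```text
18.98 pos [ 0.538  -0.1804  0.1884] rot [-180.    35.   168.8] F [-2.5 -0.6  5.1] gap 0.343 q [44.0, 55.0, -42.0, 124.0, 138.0, 37.0, -29.0]
19.82 pos [ 0.5101 -0.1752  0.229 ] rot [-180.    35.   168.8] F [-0.5 -0.8 -2.4] gap 0.344 q [46.0, 49.0, -43.0, 128.0, 136.0, 35.0, -30.0]
20.57 pos [ 0.4429 -0.1618  0.3269] rot [180.   35.  168.8] F [-1.1 -0.  -2.4] gap 0.345 q [50.0, 33.0, -45.0, 134.0, 129.0, 25.0, -29.0]
```

View pics/w10.png

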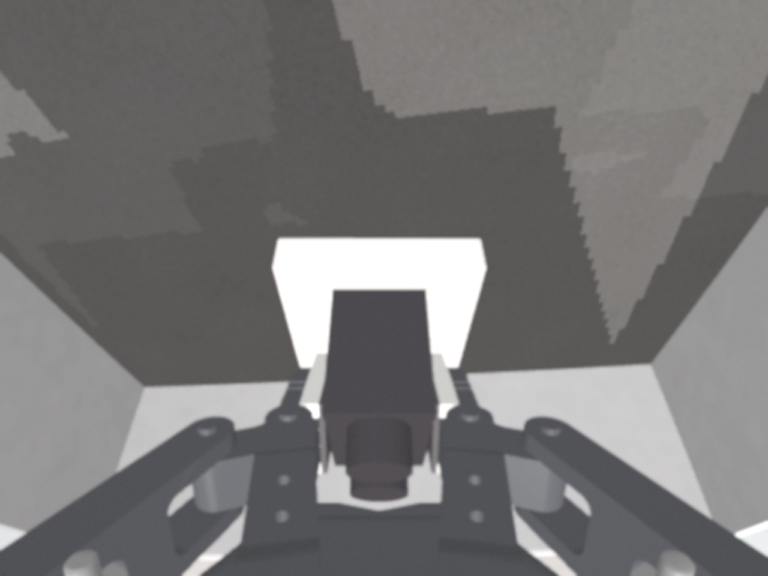

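View pics/w11.png

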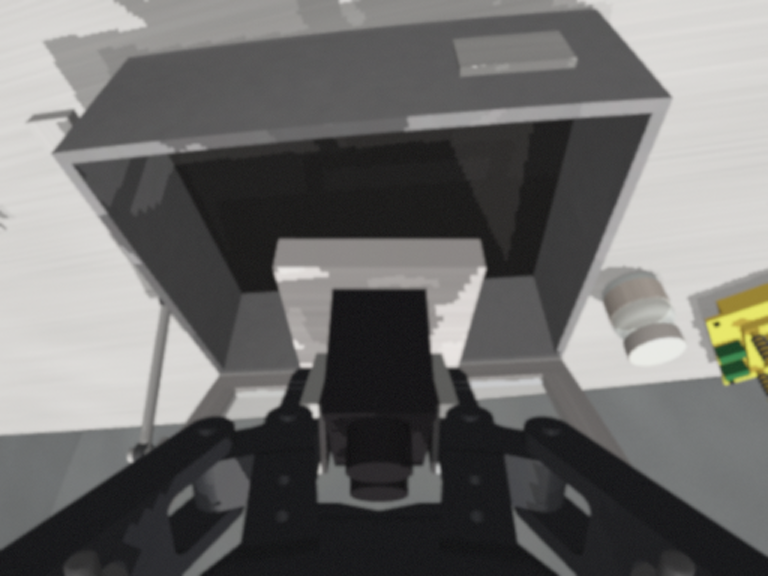

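View pics/s11.png

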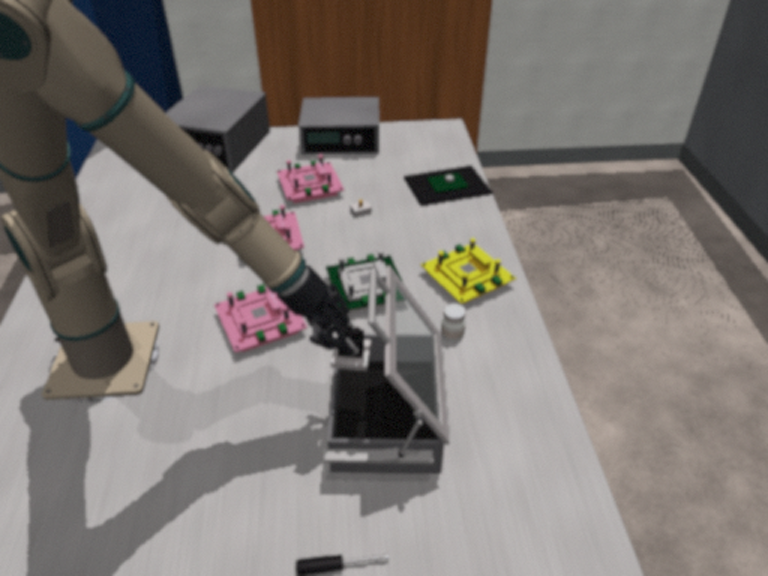

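```bash
cat >> h.py <<'E'
FO=np.array([.5802,.176,.036]);FYW=10.4;FR=R([0,0,FYW])
def hp(xf,zf,th,y=0.,lean=35,gz=.041):
    """TCP pose so that head's far-bottom edge is at (xf,zf) mm in seat frame, tilted th deg far edge down"""
    Rt=R([0,th,0]);loc=np.array([-.032,0,gz])
    g=FO+FR@(np.array([xf,y,zf])/1e3+Rt@loc)
    R3=FR@Rt@tool(0,lean,-1);return pose(R3,g)
E
python3 - <<'E'
from h import *
from fk import *
ob()
for a in [(14,80,12),(18,3,12),(28.5,1.5,12),(32,0,0)]:
    P,r=hp(*a);q=arm.ik(P,r);print(a,P.round(4),r.round(1),np.round(q).tolist())
P,r=hp(14,80,12)
arm.move_linear(P,r,vel=.22);o=ob();print(P)
import pickle
p=cam('wrist');save(p,'w12');pickle.dump(p,open('w12.pkl','wb'))
p=cam('side');save(p,'s12')
E
```

```text
20.68 pos [ 0.4429 -0.1617  0.3263] rot [179.9  34.9 168.7] F [ 0.4  1.1 -2.4] gap 0.342 q [50.0, 33.0, -45.0, 134.0, 129.0, 25.0, -29.0]
(14, 80, 12) [0.512  0.1635 0.3054] [ 180.    23.  -169.6] [1.0, 36.0, -33.0, 121.0, 80.0, 24.0, 3.0]
(18, 3, 12) [0.5159 0.1642 0.2284] [ 180.    23.  -169.6] [5.0, 47.0, -41.0, 122.0, 102.0, 33.0, -16.0]
(28.5, 1.5, 12) [0.5263 0.1661 0.2269] [ 180.    23.  -169.6] [4.0, 48.0, -40.0, 121.0, 101.0, 33.0, -14.0]
(32, 0, 0) [0.4928 0.16   0.204 ] [ 180.    35.  -169.6] [12.0, 58.0, -56.0, 131.0, 126.0, 58.0, -33.0]
22.34 pos [0.5119 0.1623 0.3052] rot [-179.9   23.  -169.7] F [ 0.2  0.4 -3.5] gap 0.341 q [5.0, 37.0, -40.0, 121.0, 82.0, 29.0, 1.0]
[0.51199948 0.16348286 0.30543548]
```

View pics/w12.png

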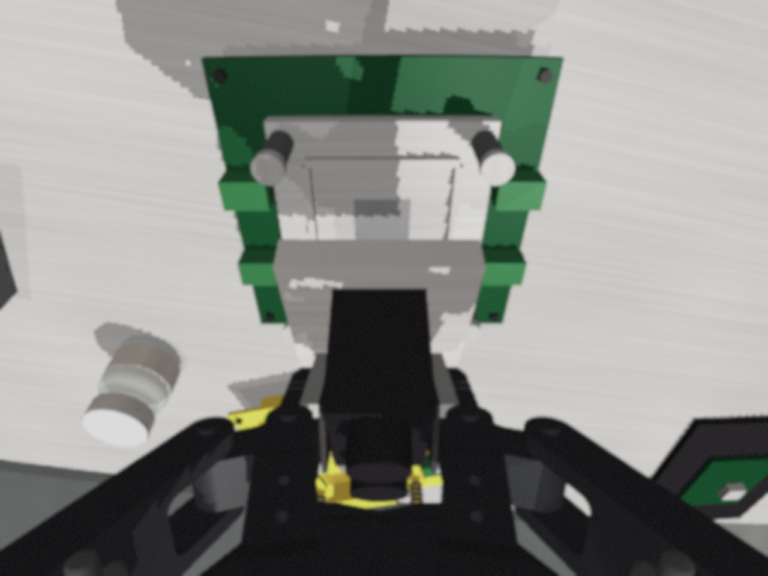

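View pics/s12.png

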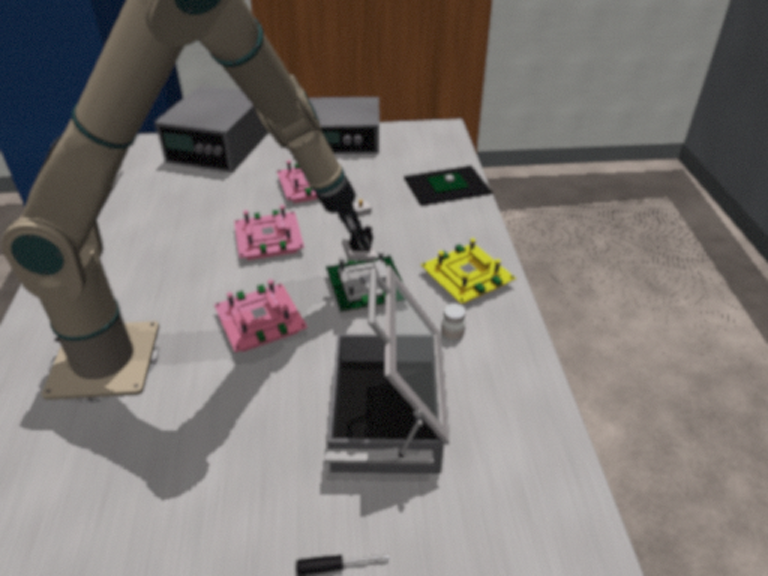

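```bash
python3 - <<'E'
from fits import *
w=pickle.load(open('w12.pkl','rb'))
L=np.array([[-82.5,-82.5,28],[-82.5,82.5,28],[82.5,-82.5,28],[82.5,82.5,28],[-48,-48,73],[-48,48,73]])/1e3
U=c((0,0),[(204,58),(562,58),(262,323),(501,323),(268,167),(499,167)],1.5)
for x0 in ([.58,.17,10],[.58,.17,10,0]):
    q,r=fit([(w,L,U)],x0);print(q.round(4),r.round(1).tolist())
    q,r=fit([(w,L,U),(w1,fb,fW),(w1,posts,pW)],x0);print(' with w1',q.round(4),r.round(1)[:6].tolist())
crop(w,'w12c',[120,20,400,230],2.8)
# head model in hand overlay: plate corners bottom near
from h import *
E
```

```text
[ 0.58    0.1764 10.2932] [[-1.4, -0.5], [1.5, -0.4], [-0.7, -0.3], [1.0, -0.2], [0.5, 1.0], [-0.7, 1.1]]
 with w1 [ 0.5801  0.1762 10.357 ] [[-1.7, -0.2], [1.1, -0.4], [-0.7, -0.2], [0.9, -0.2], [0.2, 1.3], [-1.1, 1.2]]
[ 5.80400e-01  1.76400e-01  1.02907e+01 -1.30000e-03] [[-0.7, -0.3], [0.7, -0.2], [-0.4, -1.0], [0.6, -0.9], [1.0, 0.8], [-1.3, 0.8]]
 with w1 [ 5.80400e-01  1.76200e-01  1.03508e+01 -1.40000e-03] [[-1.0, -0.2], [0.3, -0.4], [-0.5, -0.9], [0.5, -1.0], [0.6, 0.8], [-1.7, 0.7]]
```

View pics/w12c.png

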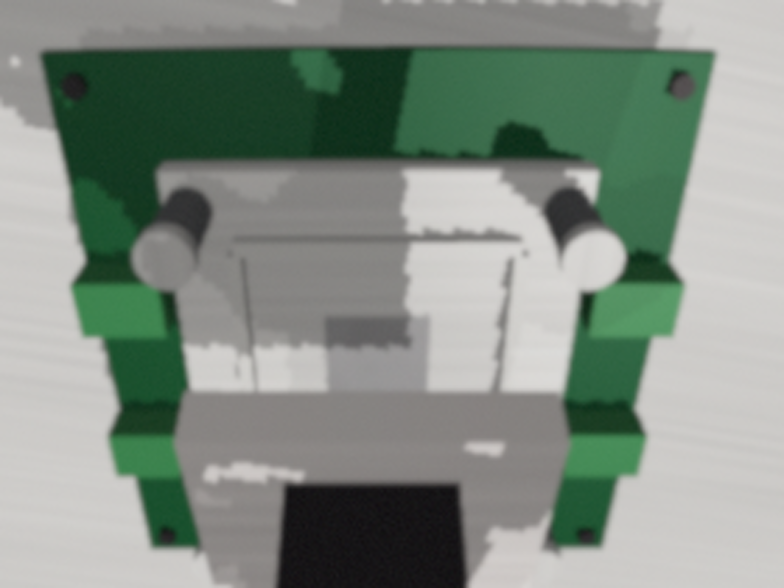

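```bash
sed -i 's/^FO=.*/FO=np.array([.5802,.1762,.036]);FYW=10.35;FR=R([0,0,FYW])/' h.py; cat >> h.py <<'E'
def st(tag,P=None):
    o=arm.get_obs();F=FR.T@o['wrist_force']
    e=(FR.T@(o['position']-P)*1e3).round(1) if P is not None else ''
    print(tag,round(o['time_s'],2),'F(seat)',F.round(1),'T',o['wrist_torque'].round(2),'err mm',e,'gap',round(o['finger_gap'],3));return F
E
python3 - <<'E'
from h import *
P,r=hp(17,80,12);st('a',hp(14,80,12)[0])
P,r=hp(17,12,12);arm.move_linear(P,r,vel=.12);arm.pause(.2);st('12',P)
for z in (7,5,4,3,2,1):
    P,r=hp(17,z,12);arm.move_linear(P,r,vel=.04);F=st(z,P)
    if F[2]>4: break
p=cam('wrist');save(p,'w13')
p=cam('side');crop(p,'s13c',[200,130,300,220],6)
E
```

```text
a 22.44 F(seat) [ 0.9  0.7 -1.6] T [-0.09  0.54 -0.  ] err mm [-0.3 -1.3 -0.1] gap 0.348
12 23.36 F(seat) [-0.3  0.7 -3.2] T [-0.15  0.61 -0.01] err mm [0.3 0.  0.9] gap 0.342
7 23.63 F(seat) [-0.2  0.4 -2.6] T [-0.11  0.48 -0.03] err mm [-0.1 -0.1 -0.1] gap 0.344
5 23.88 F(seat) [-1.2  0.5 -2.4] T [-0.13  0.53 -0.01] err mm [-0.  -0.  -0.1] gap 0.342
4 24.13 F(seat) [ 0.   0.8 -2. ] T [-0.09  0.55  0.01] err mm [ 0.   0.  -0.1] gap 0.343
3 24.38 F(seat) [-0.1 -0.4 -2. ] T [-0.04  0.57 -0.03] err mm [ 0. -0. -0.] gap 0.342
2 24.63 F(seat) [-0.3 -0.  -2.3] T [-0.12  0.59 -0.01] err mm [-0.   0.  -0.1] gap 0.344
1 24.88 F(seat) [ 0.4 -0.3 -1. ] T [-0.11  0.53 -0.  ] err mm [-0.   0.  -0.1] gap 0.342
```

View pics/w13.png

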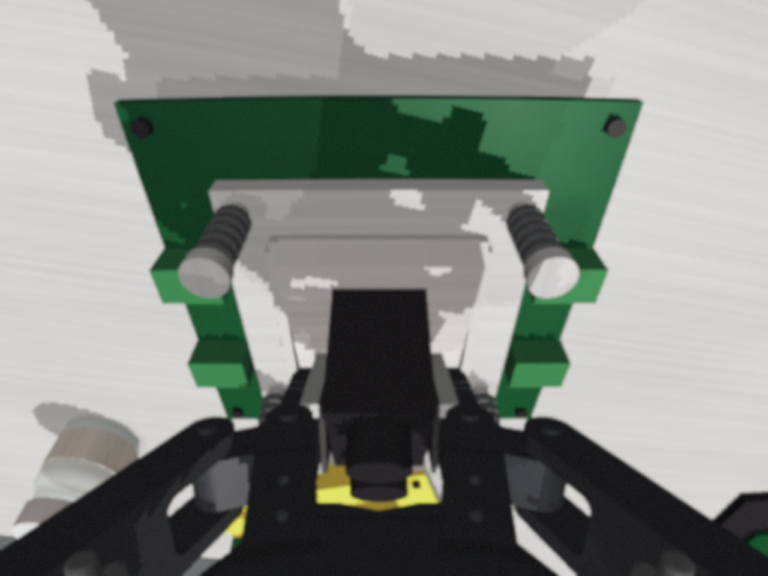

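View pics/s13c.png

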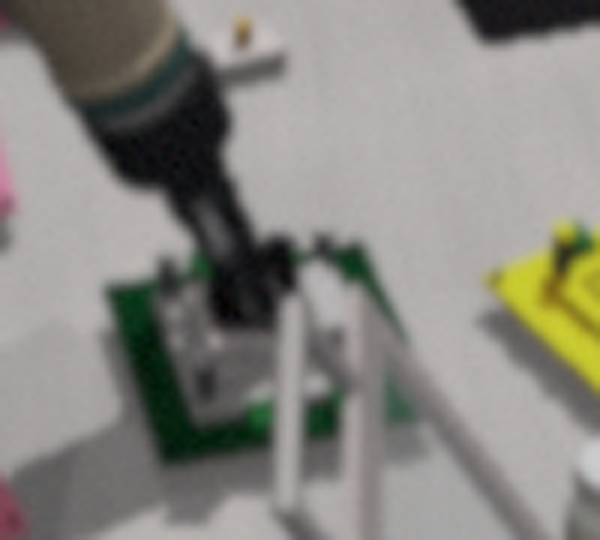

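```bash
python3 - <<'E'
from h import *
for z in (0,-.5,-1,-1.5,-2,-2.5):
    P,r=hp(17,z,12);arm.move_linear(P,r,vel=.02);F=st(z,P)
    if F[2]>3: break
E
```

```text
0 25.23 F(seat) [-2.7 -0.   3.8] T [-0.25  0.46 -0.09] err mm [0.  0.1 0.4] gap 0.344
```

Floor contact came at the expected height. Now raise about 1 mm and slide under the lip.

```bash
python3 - <<'E'
from h import *
for xf in (17,22,25,27,28.5):
    P,r=hp(xf,1.3,12);arm.move_linear(P,r,vel=.03);F=st(xf,P)
    if abs(F[0])>8 or abs(F[2])>12: print('contact');break
p=cam('wrist');save(p,'w14')
E
```

```text
17 25.48 F(seat) [-0.7  0.2 -1.9] T [-0.16  0.59  0.  ] err mm [ 0.  -0.1 -0.1] gap 0.343
22 25.8 F(seat) [-0.6 -0.2 -2.4] T [-0.16  0.56 -0.02] err mm [ 0.3 -0.  -0.1] gap 0.344
25 26.05 F(seat) [-0.5  0.6 -1.2] T [-0.09  0.59 -0.03] err mm [ 0.2  0.  -0. ] gap 0.344
27 26.3 F(seat) [ 1.2  0.6 -1.5] T [-0.12  0.57 -0.03] err mm [ 0.1 -0.   0. ] gap 0.341
28.5 26.55 F(seat) [-0.  -1.5 -2. ] T [-0.06  0.56 -0.02] err mm [0.1 0.  0. ] gap 0.349
```

View pics/w14.png

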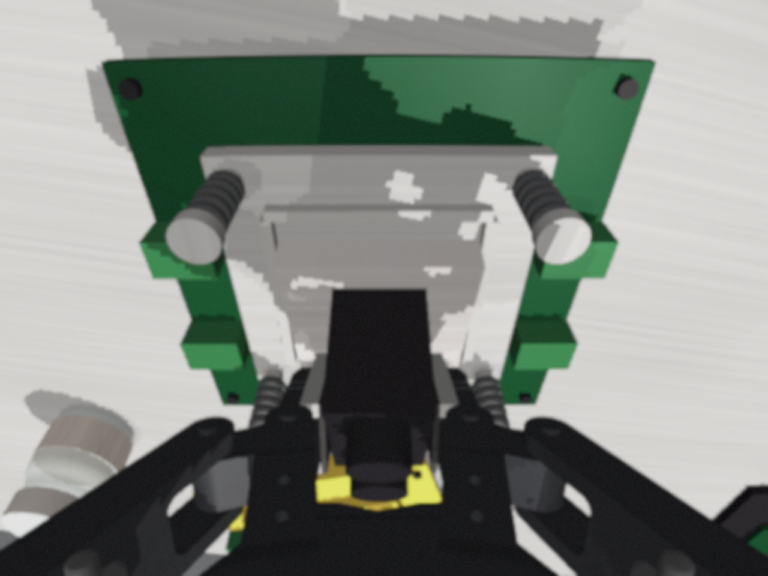

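```bash
python3 - <<'E'
from h import *
for th,xf,z in ((10,29.2,1.1),(8,29.8,1),(6,30.4,.9),(4,31,.8),(2.5,31.4,.7),(1,31.7,.6),(0,31.8,.6)):
    P,r=hp(xf,z,th);arm.move_linear(P,r,vel=.03);F=st((th,xf),P)
    if abs(F[0])>12 or abs(F[2])>15: print('contact');break
ob()
p=cam('wrist');save(p,'w15')
p=cam('side');crop(p,'s15c',[200,130,300,220],6)
E
```

```text
(10, 29.2) 26.98 F(seat) [-0.7 -0.5 -2.1] T [-0.13  0.57 -0.02] err mm [-0.1 -0.  -0.1] gap 0.346
(8, 29.8) 27.35 F(seat) [-0.6  0.4 -1.3] T [-0.12  0.62 -0.03] err mm [0.1 0.  0. ] gap 0.344
(6, 30.4) 27.73 F(seat) [-0.3  0.8 -1.9] T [-0.15  0.71 -0.02] err mm [0.2 0.  0. ] gap 0.343
(4, 31) 28.1 F(seat) [ 0.1 -0.4 -1.7] T [-0.09  0.73 -0.  ] err mm [ 0.2 -0.   0. ] gap 0.341
(2.5, 31.4) 28.43 F(seat) [-0.4  1.  -2.1] T [-0.17  0.73  0.  ] err mm [0.1 0.  0. ] gap 0.342
(1, 31.7) 28.75 F(seat) [ 0.6  0.4 -1.9] T [-0.19  0.86 -0.01] err mm [0.1 0.  0. ] gap 0.341
(0, 31.8) 29.02 F(seat) [ 0.4  0.2 -1.9] T [-0.21  0.82  0.04] err mm [-0. -0. -0.] gap 0.344
29.02 pos [0.4925 0.1601 0.2045] rot [-180.    35.  -169.6] F [ 0.3  0.2 -1.9] gap 0.344 q [6.0, 53.0, -45.0, 131.0, 130.0, 50.0, -42.0]
```

View pics/w15.png

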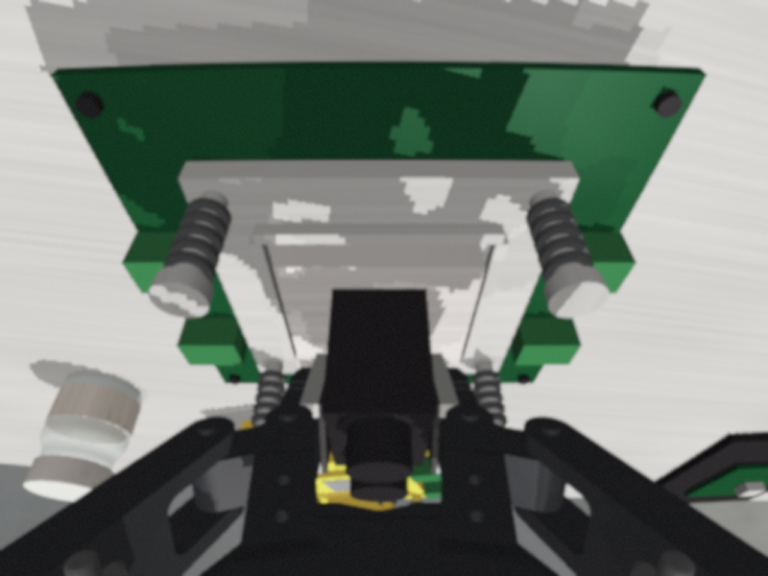

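```bash
python3 - <<'E'
from h import *
for z in (.2,-.2,-.6,-1,-1.5,-2):
    P,r=hp(31.8,z,0);arm.move_linear(P,r,vel=.02);F=st(z,P)
    if F[2]>6: break
p=cam('wrist');crop(p,'w16c',[120,80,380,280],3)
E
```

```text
0.2 29.37 F(seat) [-1.3 -1.2  1.4] T [-0.21  0.65 -0.08] err mm [0.  0.1 0.2] gap 0.341
-0.2 29.62 F(seat) [-3.6 -0.7  5.6] T [-0.32  0.57 -0.18] err mm [-0.   0.1  0.5] gap 0.34
-0.6 29.87 F(seat) [-5.2 -0.9  8.9] T [-0.4   0.52 -0.3 ] err mm [-0.1  0.1  0.9] gap 0.342
```

View pics/w16c.png

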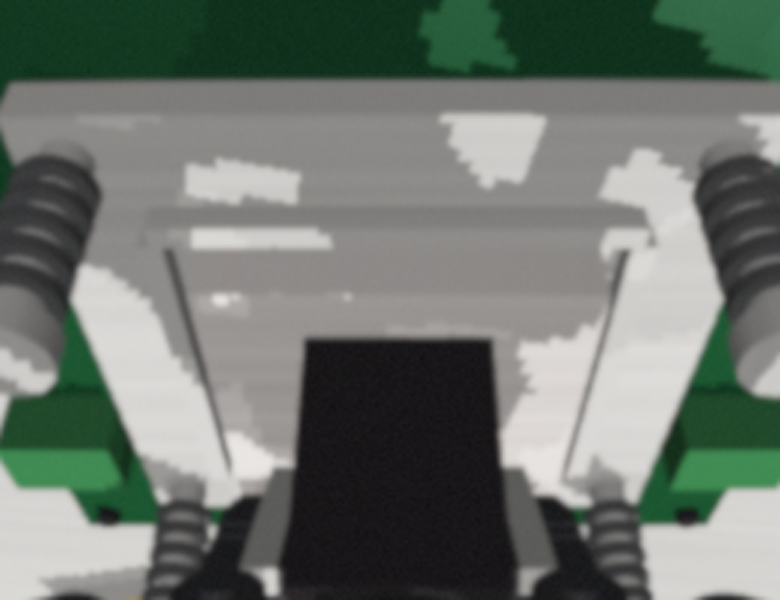

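```bash
python3 - <<'E'
from h import *
import pickle
P,r=hp(31.8,.1,0);arm.move_linear(P,r,vel=.02);st('pre',P)
arm.gripper_to(.53,f_grip=20);st('open',P)
R3=R(r)
arm.move_linear(P-.02*R3[:,2],r,vel=.05);st('r1')
arm.move_linear(P-.13*R3[:,2],r,vel=.15);st('r2')
p=cam('wrist');save(p,'w17');crop(p,'w17c',[120,80,380,280],3);pickle.dump(p,open('w17.pkl','wb'))
p=cam('side');save(p,'s17');crop(p,'s17c',[200,130,300,220],6);pickle.dump(p,open('s17.pkl','wb'))
p=cam('top');save(p,'t17');crop(p,'t17c',[190,140,385,245],4);pickle.dump(p,open('t17.pkl','wb'))
E
```

```text
pre 30.17 F(seat) [-3.8 -1.4  4.9] T [-0.33  0.65 -0.11] err mm [-0.   0.1  0.3] gap 0.343
open 30.47 F(seat) [ 0.3 -1.4 -0.4] T [-0.13  0.57  0.06] err mm [ 0.2 -0.  -0.1] gap 0.533
r1 31.02 F(seat) [ 0.2  0.9 -0.7] T [-0.09  0.62 -0.04] err mm  gap 0.529
r2 31.9 F(seat) [-0.2 -0.5 -0.5] T [-0.14  0.63 -0.03] err mm  gap 0.53
```

View pics/w17c.png

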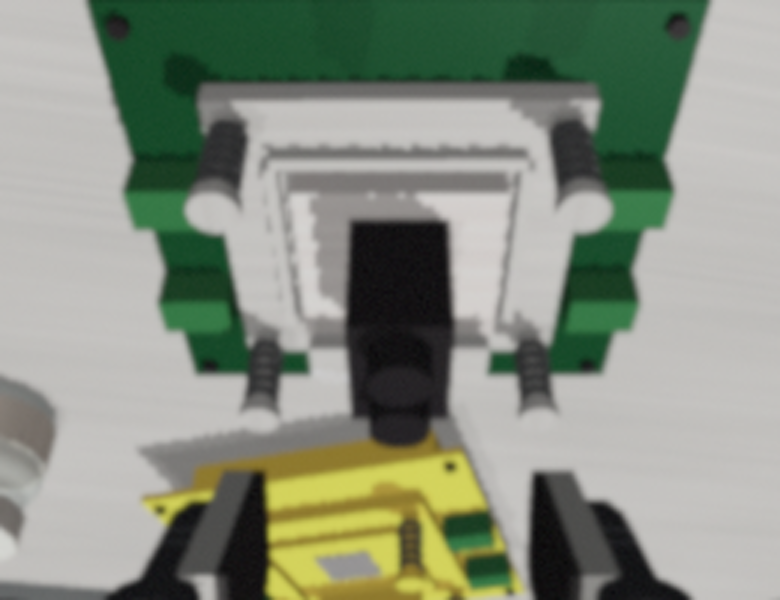

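View pics/s17.png

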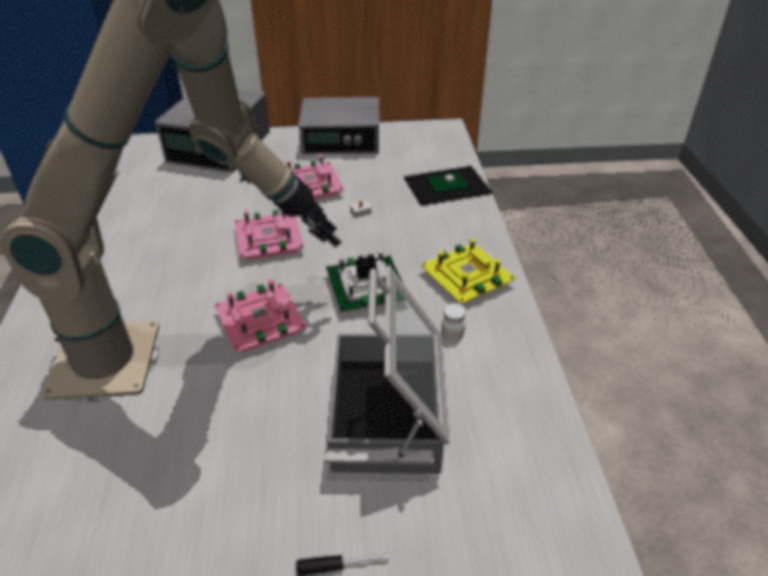

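View pics/t17c.png

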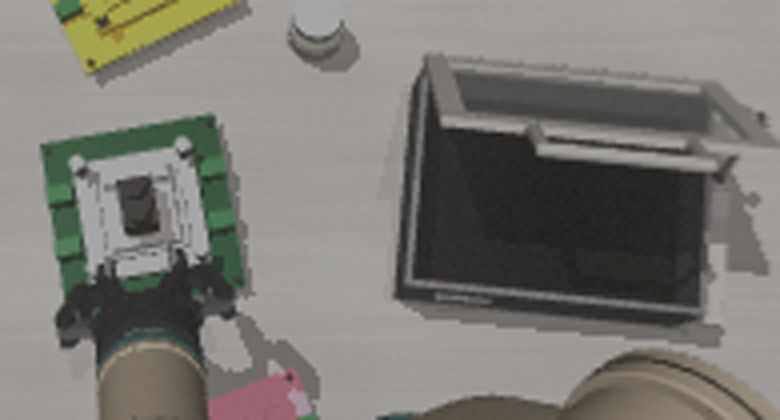

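```bash
python3 - <<'E'
from h import *
import pickle
p=pickle.load(open('w17.pkl','rb'));b=[120,80,380,280];s=3
im=cv2.resize(p['color'][b[1]:b[3],b[0]:b[2],::-1],None,fx=s,fy=s,interpolation=cv2.INTER_CUBIC)
im=np.clip(im.astype(int)*1.3,0,255).astype(np.uint8)
def box(hx,hy,z0,z1,col):
    L=np.array([[sx*hx-.0002,sy*hy,z] for z in(z0,z1) for sx,sy in((1,1),(1,-1),(-1,-1),(-1,1))])
    U=[(int((u-b[0]+.5)*s),int((v-b[1]+.5)*s)) for u,v in proj(p,L@FR.T+FO)]
    for i in range(4):
        for a,c in((i,(i+1)%4),(i+4,(i+1)%4+4),(i,i+4)):cv2.line(im,U[a],U[c],col,1)
box(.032,.032,0,.012,(0,160,0));box(.022,.015,.012,.054,(0,0,255))
cv2.imwrite('pics/m17.png',im)
E
```

```text
(no output)
```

View pics/m17.png

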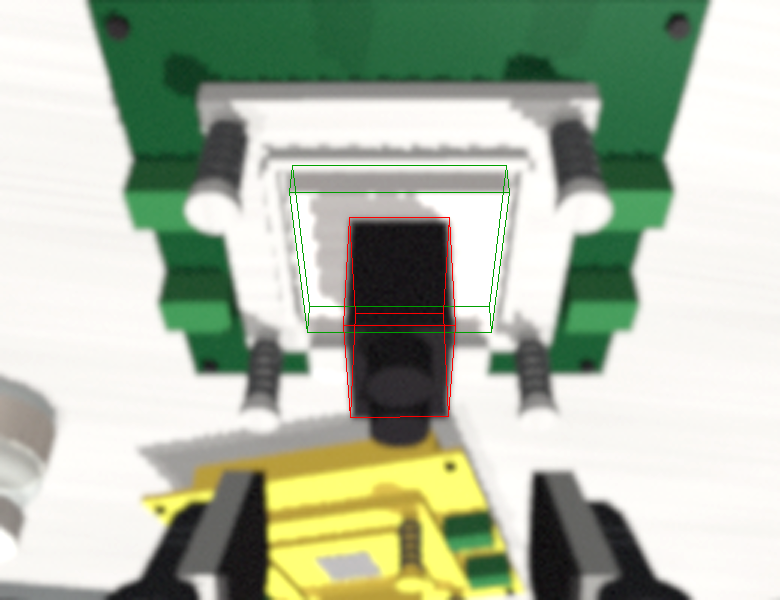

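The overlay of the fully seated pose matches the picture: the head is level, behind the curb and under the lip. The lid is still propped and the gripper is clear.

```bash
python3 - <<'E'
from h import *
ob();arm.job_done()
E
```

```text
32.05 pos [0.4195 0.1468 0.3098] rot [ 180.    34.9 -169.7] F [0.6 0.8 0.8] gap 0.53 q [8.0, 36.0, -50.0, 139.0, 118.0, 42.0, -41.0]
the job is handed in; nothing more can be done
```

The job is done and handed in at 32 s of the 64 s allowed. The lid is propped on its stay and the cold head lies in the steel seat on the green test board.

- **Lid:** I raised it by the bar to about 1.21 rad and lowered it slowly. From about 1.05 rad the stay carried the load, so I let go. The last side and top pictures show it still propped.
- **Cold head:** I gripped the neck with the tool leaning 35° and drew it out along that line. Wrist pictures before and after the lift showed no slip in the grip.
- **Seat:** I tilted the far edge down 12°, slid it under the lip without touching anything, then levelled it. It met the floor at the same height tilted and level, within about 0.3 mm of the expected 36 mm. I then let go and backed out.
- **Last checks:** The model drawn at the fully seated pose matched the last wrist picture to about 1 mm. The near edge is behind the curb, the base is between the rails, and the gripper was touching nothing. The far edge under the lip can't be seen directly in that view; it follows from the overlay. I moved no other objects, but made no separate position check on the jar, screwdriver or block.
- **Small disagreement:** Some camera fits put the board 1–2 mm low, but the floor contact supported the stated height.

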